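# Put the evidence jars back in their own wells of the locked sample carrier

### The job

The sample carrier has come back from the shaker with its jars mixed up. Turn its two turn buttons aside, lift the hold-down plate off and lay it flat, handle up, on the middle of the white bench pad; then move the jars, keeping them upright and using the spare well or another free spot on the way, until each stands fully home in the well of its lid's colour (red, white, blue). Leave the plate on the pad and everything released.

Things in the scene. Friction and masses are not known exactly. Their poses are not given: they have to be found in the camera images.
- jar_red_mid (a point): Sample jar with a red screw lid, loose, about 0.07 kg: 62 mm high, lid 58 mm across and 16 mm high at the top, white body 52 mm across. The point is on its axis half-way up (31 mm above its underside); z is up along the jar. Round, so any yaw will do; it is best gripped by the lid, as the well hides the lower 16 mm.
- jar_white_mid (a point): Sample jar with a white screw lid, loose, about 0.07 kg: 62 mm high, lid 58 mm across and 16 mm high at the top, white body 52 mm across. The point is on its axis half-way up (31 mm above its underside); z is up along the jar. Round, so any yaw will do; it is best gripped by the lid, as the well hides the lower 16 mm.
- jar_blue_mid (a point): Sample jar with a blue screw lid, loose, about 0.07 kg: 55 mm high, lid 54 mm across and 16 mm high at the top, white body 48 mm across. The point is on its axis half-way up (27.5 mm above its underside); z is up along the jar. Round, so any yaw will do; it is best gripped by the lid, as the well hides the lower 16 mm.
- floor_red (a point): Red flared cup in the carrier, fixed: the well for the red-lidded jar. Point: centre of its floor, 11 mm above the bench, z up. Its wall rises 16 mm above the floor, 57 mm wide inside at the floor, 73 mm at the rim. The four wells (red, white, blue and an unlisted black spare, empty at the start) are alike and stand at the corners of a square of 88 mm pitch: the spare is the remaining corner.
- floor_white (a point): White flared cup in the carrier, fixed: the well for the white-lidded jar. Point: centre of its floor, 11 mm above the bench, z up. Its wall rises 16 mm above the floor, 57 mm wide inside at the floor, 73 mm at the rim. 
- floor_blue (a point): Blue flared cup in the carrier, fixed: the well for the blue-lidded jar. Point: centre of its floor, 11 mm above the bench, z up. Its wall rises 16 mm above the floor, 57 mm wide inside at the floor, 73 mm at the rim. 
- plate_grip (a point): Loose aluminium hold-down plate 104 x 176 x 5 mm, 0.22 kg. Starts level above the jars, underside at z = 74.5 mm, wells at x, y = +-44 mm of its frame. Point: centre of its black handle bar, 26 mm above the underside; bar 66 mm along y, 12 wide along x, 13 high, 18 mm gap below it. z up.
- turn_left (a point): Turn button at y = +94 mm of the fitted plate: black bar 50 x 10 x 14 mm, turns either way to 1.75 rad about its middle, light friction, stays. Point: bar centre, 88 mm above the bench; x along the bar, z up; a fixed 44 x 22 mm head lies 1 mm under it. Starts within 0.25 rad of square to the plate's edge; frees the plate within 0.3 rad of parallel to that edge.
- turn_right (a point): Turn button at y = -94 mm of the fitted plate: black bar 50 x 10 x 14 mm, turns either way to 1.75 rad about its middle, light friction, stays. Point: bar centre, 88 mm above the bench; x along the bar, z up; a fixed 44 x 22 mm head lies 1 mm under it. Starts within 0.25 rad of square to the plate's edge; frees the plate within 0.3 rad of parallel to that edge.
- pad_top (a point): White absorbent bench pad with a thin blue edge, fixed, 206 x 206 mm, 2 mm thick, flat on the bench. Point: the middle of its upper face; z up, x and y along its sides.

How it is judged:
By the outcome, as a careful person would: the job done as asked, in the order asked, and still so for the second after the job is handed in, with the robot touching nothing.
It also fails if it takes over 115 s, if anything falls off the work surface, if the arm or the gripper's body presses on something with over 40 N, if the wrist force passes 120 N, or if a joint passes its speed limit or range.

### The arm

A 7-joint arm with a two-finger parallel gripper is mounted at the origin on a cart in front of the work surface, level with it; the furniture and walls round the work are solid. World frame = base frame: x ahead of the robot, y to its left, z up, the work surface at z = 0. Lengths are in m, angles in rad, forces in N, time in s.
With the tool pointing down it reaches from about 0.4 to 0.925 m from the base axis. Payload 4.1 kg.
Tool frame: the origin (TCP) lies on the centre line of the jaws, within the pads' length; the fingertips stand 14 mm ahead of it and the grasp point (between the pads) lies 5 mm behind it (r.tip_extent is the distance from the TCP to the fingertips, in m); z points along the fingers, y is the direction in which the jaws open and shut (so a half turn about z gives the same grasp; the last joint's range is limited). The gripper opens to 85 mm and grips with 20 to 120 N. Pads are 22 mm wide; open, the fingers measure 114 mm over their backs; the gripper's body (76 mm by 85 mm) begins 54 mm behind the grasp point. The pads swing forward as they close: fully open they stand 13 mm farther back than shut.
Start: joints at [-1.391, 0.398, 0.045, 1.537, -0.019, 1.207, -0.051], TCP at [0.179, 0.625, 0.245] pointing down, gripper open.
Joint ranges: [-2.82, 2.82], [-0.49, 2.23], [-1.37, 1.46], [0, 2.46], [-1.36, 4.5], [0.23, 2], [-2.94, 2.94]. Speed limits (rad/s): [2.57, 2.57, 3.14, 3.14, 3.14, 3.14, 3.14].

### API

Orientations are given as a unit quaternion [w, x, y, z].
In Python, from rig import r, viewer gives the robot as it stands. The module is installed in compiled form; this text tells all that it offers.
- The arm moves only by the tool servo_tool, never from a script. Its argument "motion" is a list of rows, each a list of 7 numbers: the closure, from 0 (fully open) to 1 (shut), then the shift along the tool's x, y, z in cm, then the turn, a rotation vector about the tool's x, y, z in rad. A call has 1 to 10 rows; each row shifts and turns the commanded pose from where the row before left it, along the tool's axes as they then stand; what a row does not reach is not made up. A row lasts 1/10 s, in which the tool goes at most 50 mm and 8.59 degrees, less where a joint would pass 70% of its speed; a pose out of reach is approached as far as the arm can. A call with a gripper value outside its range is refused whole. The fingers move at their own pace and stop on an object; "grip_force" is the grip in N (left out, the last holds). Time passes only in rows, so rows that do not move let the fingers close. It gives the time, the measured TCP pose, the force and the opening at its end, in the units of the state.
- r.observe(): the state, without advancing time (a new reading comes with each control period).
- viewer.get_image(name): name is "scene" or "top" or "wrist"; returns (picture, depth): 420x560x3 uint8, red, green, blue; 420x560 float32, m along the optical axis (not along the pixel's ray), 0 where there is no reading.
- viewer.camera_info(name): a dict with "intrinsics" (3x3 intrinsics, pixels), "rvec" (rotation vector, rad) and "tvec" (3), from world to camera coordinates, as OpenCV has them. Camera axes: x right, y down, z forward; pixel columns grow to the right and rows downward; lengths in m; the calibration is good to about 2 mm. A picture is of the moment at which its call begins: read the wrist's pose just before it. camera_info takes no time and is no camera call; for the wrist camera it gives the pose at the moment of the call.
- r.finish_job(): hands the job in, once; it reports no verdict.
The state is a dict: "clock": time; "joint_pos": joint angles; "joint_vel": joint speeds; "joint_efforts": joint torques, N m; "tcp_pos": TCP position; "tcp_rot": TCP orientation; "wrist_force": force on the tool from outside, world axes, zero at the start; "ft_torque": the same for the moment, N m; "gripper_width": opening from 0.0 (shut) to 1.0 (fully open).
Only numpy, scipy, OpenCV 4.12 (cv2) and the standard library are available. Lean on these libraries where they do the work, as an engineer would, in place of code of your own. Each camera call takes 0.05 s, during which the arm holds its last target.

## Working session

There is one attempt and no reset: what is moved stays moved. The work goes in short steps, Python scripts to look and compute and a tool call to move; the robot and the scene stay as the last step left them, time stands still between calls to the robot, and variables do not carry over. Pictures are saved under pics/ and viewed, and the job is handed in when it is done.

Besides the shell and the picture viewer there is one more tool, called after "Emit:" by a JSON object that holds its "fn" and its "kwargs", one argument or row to a line. servo_tool: Moves the arm, as the interface text tells. Its arguments: {"type":"object","properties":{"motion":{"type":"array","items":{"type":"array","items":{"type":"number"}}},"grip_force":{"type":"number"}},"required":["motion"]}

```bash
mkdir -p pics; ls; python3 - <<'E'
from rig import r, viewer
import cv2, numpy as np
s=r.observe(); print({k:np.round(v,3).tolist() for k,v in s.items()}); print(r.tip_extent)
for n in ("scene","top"):
    p,d=viewer.get_image(n); cv2.imwrite(f'pics/{n}0.png',p[:,:,::-1]); np.save(f'pics/{n}0.npy',d)
    np.save(f'pics/{n}0rgb.npy',p)
    print(n,viewer.camera_info(n))
print(r.observe()["clock"])
E
```

```text
pics
{'clock': 0.0, 'joint_pos': [-1.391, 0.399, 0.045, 1.538, -0.019, 1.207, -0.051], 'joint_vel': [0.001, 0.001, -0.001, -0.001, 0.0, 0.001, -0.001], 'joint_efforts': [0.001, -47.512, 1.365, -25.422, 0.011, 0.009, 0.0], 'tcp_pos': [0.179, 0.624, 0.244], 'tcp_rot': [-0.0, 0.139, 0.99, -0.001], 'wrist_force': [0.15, -0.192, -1.403], 'ft_torque': [0.025, 0.009, -0.025], 'gripper_width': 0.999}
0.014
scene {'intrinsics': array([[529.53189358,   0.        , 271.30652668],
       [  0.        , 529.53189358, 211.59702771],
       [  0.        ,   0.        ,   1.        ]]), 'rvec': array([ 2.15642382, -0.99633745,  0.40175979]), 'tvec': array([-0.23095784,  0.39089246,  0.87550889])}
top {'intrinsics': array([[471.43927281,   0.        , 279.27978354],
       [  0.        , 471.43927281, 209.54016992],
       [  0.        ,   0.        ,   1.        ]]), 'rvec': array([ 2.12079424, -2.17919377,  0.16312718]), 'tvec': array([0.1701729 , 0.50415996, 0.9209101 ])}
0.1
```

View pics/scene0.png

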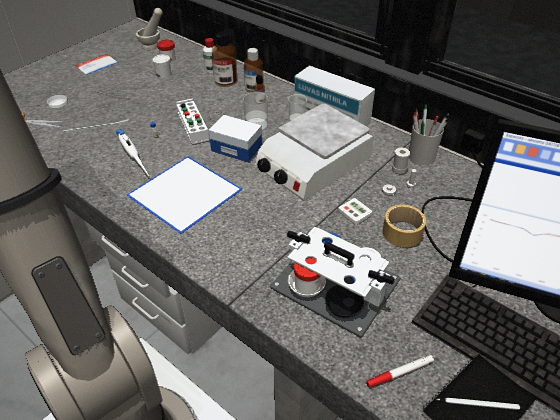

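View pics/top0.png

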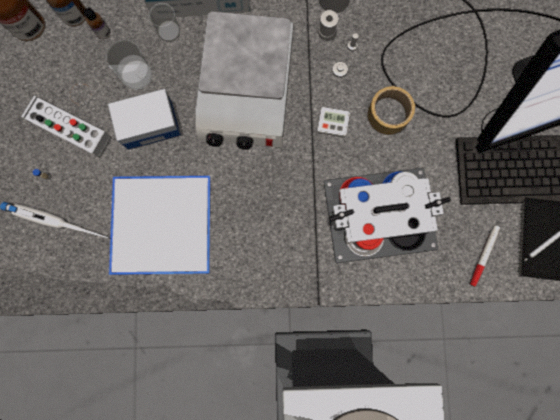

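```bash
cat > h.py <<'E'
import cv2, numpy as np
from rig import r, viewer
def cam(n):
    c=viewer.camera_info(n); return c["intrinsics"],cv2.Rodrigues(c["rvec"])[0],np.array(c["tvec"]).ravel()
def ray_z(n,u,v,z,c=None):
    K,R,t=c or cam(n); o=-R.T@t; d=R.T@np.linalg.inv(K)@np.array([u,v,1.]); return o+d*(z-o[2])/d[2]
def dep(n,u,v,D,c=None):
    K,R,t=c or cam(n); return R.T@(np.linalg.inv(K)@np.array([u,v,1.])*D-t)
def proj(n,P,c=None):
    K,R,t=c or cam(n); q=K@(R@np.asarray(P,float)+t); return q[:2]/q[2]
def crop(p,u0,v0,u1,v1,k,f):
    im=cv2.resize(p[v0:v1,u0:u1,::-1],None,fx=k,fy=k,interpolation=cv2.INTER_CUBIC); cv2.imwrite(f,im)
E
python3 - <<'E'
from h import *
crop(np.load('pics/top0rgb.npy'),320,160,455,270,5.8,'pics/top0c.png')
crop(np.load('pics/scene0rgb.npy'),265,220,405,325,5.7,'pics/sc0c.png')
d=np.load('pics/top0.npy')
print(np.round(ray_z('top',111,177,0.002),4),np.round(ray_z('top',209,273,0.002),4),d[225,160],dep('top',160,225,d[225,160]))
E
```

```text
[0.5927 0.5107 0.002 ] [0.3853 0.3045 0.002 ] 0.9841651 [0.48745156 0.40592086 0.0027892 ]
```

View pics/top0c.png

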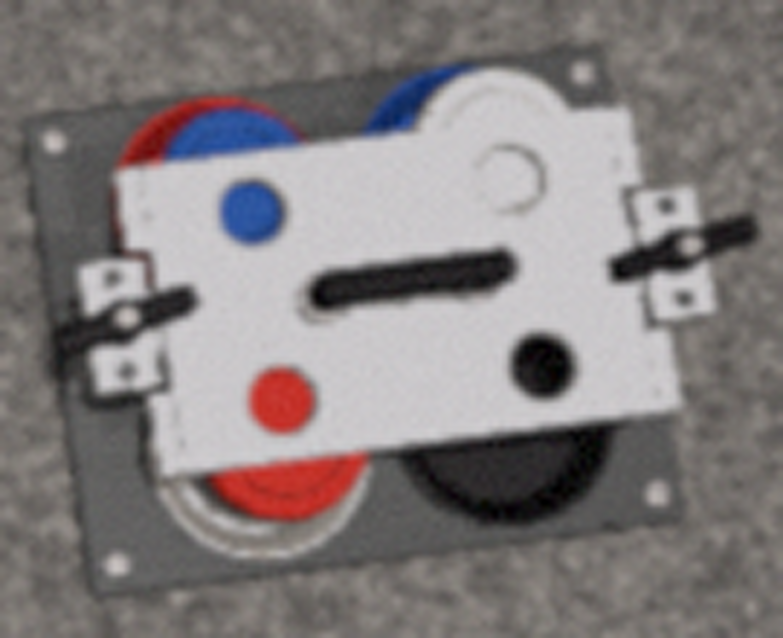

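View pics/sc0c.png

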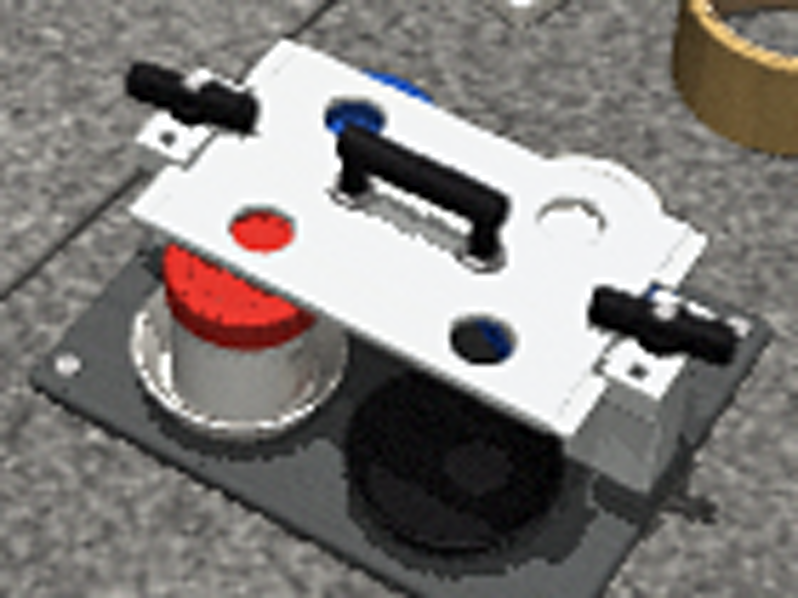

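```bash
python3 - <<'E'
from h import *
f=lambda U,V:((U+.5)/5.8-.5+320,(V+.5)/5.8-.5+160)
g=lambda U,V:((U+.5)/5.7-.5+265,(V+.5)/5.7-.5+220)
c=cam('top'); s=cam('scene')
P={}
for n,(U,V),z in [('TL',(115,170),.0795),('TR',(632,107),.0795),('BL',(163,475),.0795),('BR',(682,410),.0795),
  ('hL',(318,292),.107),('hR',(510,265),.107),('tL',(127,316),.095),('tR',(690,244),.095),
  ('tLa',(65,335),.095),('tLb',(195,298),.095),('tRa',(612,268),.095),('tRb',(755,227),.095),('red',(283,400),.0795),('blu',(252,212),.0795),('wh',(510,181),.0795),('blk',(543,365),.0795)]:
    P[n]=ray_z('top',*f(U,V),z,c); print(n,np.round(P[n],4))
pc=sum(P[k] for k in('TL','TR','BL','BR'))/4
print('plate',pc, 'hole mean',sum(P[k] for k in('red','blu','wh','blk'))/4,'turn mean',(P['tL']+P['tR'])/2,np.linalg.norm(P['tL']-P['tR']))
def ang(a,b): d=P[a]-P[b]; return np.arctan2(-d[0],d[1])
for a,b in [('TL','TR'),('BL','BR'),('hL','hR'),('tL','tR'),('tLa','tLb'),('tRa','tRb')]: print(a,b,round(ang(a,b),4))
d=P['TL']-P['BL']; print(np.arctan2(d[1],d[0])); 
# scene cross-check
for n,(U,V),z in [('TLfar?',(285,40),.0795),('far R',(707,238),.0795),('near L',(133,210),.0795),('near R',(570,437),.0795),('tL',(200,88),.095),('tR',(665,308),.095)]:
    print(n,np.round(ray_z('scene',*g(U,V),z,s),4))
E
```

```text
TL [0.5398 0.0385 0.0795]
TR [ 0.5568 -0.1371  0.0795]
BL [0.4369 0.0273 0.0795]
BR [ 0.4538 -0.1463  0.0795]
hL [ 0.4928 -0.0216  0.107 ]
hR [ 0.4999 -0.0844  0.107 ]
tL [0.4882 0.039  0.095 ]
tR [ 0.5071 -0.1477  0.095 ]
tLa [0.4824 0.0596 0.095 ]
tLb [0.4935 0.0164 0.095 ]
tRa [ 0.4998 -0.1214  0.095 ]
tRb [ 0.5122 -0.1696  0.095 ]
red [ 0.4607 -0.0138  0.0795]
blu [ 0.5243 -0.0068  0.0795]
wh [ 0.5325 -0.0942  0.0795]
blk [ 0.47   -0.101   0.0795]
plate [ 0.49680427 -0.05439432  0.0795    ] hole mean [ 0.49687824 -0.05395905  0.0795    ] turn mean [ 0.49764294 -0.05436884  0.095     ] 0.18765422257029707
TL TR 0.0964
BL BR 0.0971
hL hR 0.1136
tL tR 0.1011
tLa tLb 0.2511
tRa tRb 0.2517
0.1081704306297107
TLfar? [0.5364 0.0347 0.0795]
far R [ 0.554  -0.1367  0.0795]
near L [0.4354 0.0248 0.0795]
near R [ 0.4515 -0.1479  0.0795]
tL [0.4852 0.0347 0.095 ]
tR [ 0.5058 -0.1477  0.095 ]
```

```bash
cat >> h.py <<'E'
def st():
    s=r.observe(); w,x,y,z=s["tcp_rot"]; 
    from scipy.spatial.transform import Rotation as Ro
    return s,Ro.from_quat([x,y,z,w])
def go(x,y,z,th=None):
    """print shift in tool axes (cm) and rotvec to target; th=tool-y world angle"""
    s,Rt=st(); from scipy.spatial.transform import Rotation as Ro
    p=s["tcp_pos"]; d=Rt.inv().apply(np.array([x,y,z])-p)*100
    ty=Rt.as_matrix()[:,1]; a=np.arctan2(ty[1],ty[0])
    print('clk',round(float(s["clock"]),2),'tcp',np.round(p,4),'th',round(a,3),'w',np.round(s["gripper_width"],3),'F',np.round(s["wrist_force"],1),'j7',np.round(s["joint_pos"][6],2))
    print('shift before turn',np.round(d,2))
    if th is not None:
        M=np.array([[-np.sin(th),np.cos(th),0],[np.cos(th),np.sin(th),0],[0,0,-1.]]).T
        T=Ro.from_matrix(M); print('turn',np.round((Rt.inv()*T).as_rotvec(),3),'shift after turn',np.round(T.inv().apply(np.array([x,y,z])-p)*100,2))
E
python3 -c "
from h import *
go(.497,-.055,.245,.1)"
```

```text
clk 0.1 tcp [0.1787 0.6244 0.2444] th 1.292 w 1.003 F [-0.6 -0.3 -0.2] j7 -0.05
shift before turn [-4.929e+01 -5.656e+01  4.000e-02]
turn [-1.000e-03  1.000e-03  1.192e+00] shift after turn [-7.078e+01  2.489e+01 -6.000e-02]
```

Emit:
{"fn": "servo_tool", "kwargs": {
  "motion": [
    [0,-2.74,-3.14,0,0,0,0],
    [0,-2.74,-3.14,0,0,0,0],
    [0,-2.74,-3.14,0,0,0,0],
    [0,-2.74,-3.14,0,0,0,0],
    [0,-2.74,-3.14,0,0,0,0],
    [0,-2.74,-3.14,0,0,0,0],
    [0,-2.74,-3.14,0,0,0,0],
    [0,-2.74,-3.14,0,0,0,0],
    [0,-2.74,-3.14,0,0,0,0],
    [0,-2.74,-3.14,0,0,0,0]
  ]
}}

```text
clock: 1.1
tcp_pos: [0.3561, 0.2458, 0.2451]
tcp_rot: [-0.0, 0.139, 0.99, 0.0]
wrist_force: [-0.0, -1.1, -0.1]
gripper_width: 0.998
```

Emit:
{"fn": "servo_tool", "kwargs": {
  "motion": [
    [0,-2.74,-3.14,0,0,0,0],
    [0,-2.74,-3.14,0,0,0,0],
    [0,-2.74,-3.14,0,0,0,0],
    [0,-2.74,-3.14,0,0,0,0],
    [0,-2.74,-3.14,0,0,0,0],
    [0,-2.74,-3.14,0,0,0,0],
    [0,-2.74,-3.14,0,0,0,0],
    [0,-2.74,-3.14,0,0,0,0],
    [0,0,0,0,0,0,0.149],
    [0,0,0,0,0,0,0.149]
  ]
}}

```text
clock: 2.1
tcp_pos: [0.4974, -0.056, 0.2449]
tcp_rot: [-0.0, 0.289, 0.957, -0.0]
wrist_force: [-0.9, -0.1, 0.5]
gripper_width: 1.001
```

Emit:
{"fn": "servo_tool", "kwargs": {
  "motion": [
    [0,0,0,0,0,0,0.149],
    [0,0,0,0,0,0,0.149],
    [0,0,0,0,0,0,0.149],
    [0,0,0,0,0,0,0.149],
    [0,0,0,0,0,0,0.149],
    [0,0,0,0,0,0,0.149],
    [0,0,0,0,0,0,0],
    [0,0,0,0,0,0,0]
  ]
}}

```text
clock: 2.9
tcp_pos: [0.4973, -0.054, 0.2451]
tcp_rot: [-0.0, 0.67, 0.743, -0.0]
wrist_force: [0.4, -0.5, -0.1]
gripper_width: 1.004
```

```bash
python3 - <<'E'
from h import *
go(.497,-.055,.245,.1)
c=cam('wrist'); p,d=viewer.get_image('wrist'); np.save('pics/w1.npy',p); np.save('pics/w1d.npy',d)
import pickle; pickle.dump(c,open('pics/w1c.pkl','wb')); cv2.imwrite('pics/w1.png',cv2.resize(p[:,:,::-1],(784,588)))
E
```

```text
clk 2.9 tcp [ 0.4973 -0.054   0.2451] th 0.103 w 1.004 F [ 0.4 -0.5 -0.1] j7 0.27
shift before turn [-0.1  -0.04  0.01]
turn [-0.    -0.     0.003] shift after turn [-0.1  -0.04  0.01]
```

View pics/w1.png

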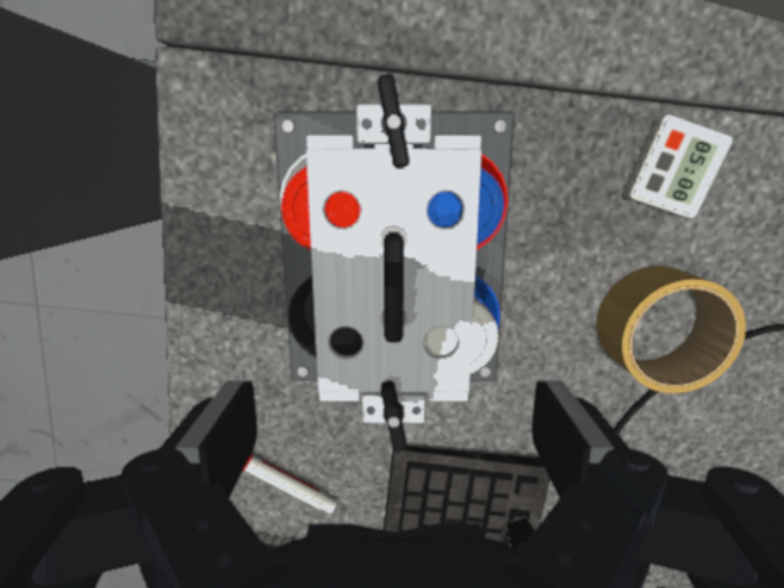

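```bash
python3 - <<'E'
from h import *
import pickle; c=pickle.load(open('pics/w1c.pkl','rb')); d=np.load('pics/w1d.npy')
P={}
for n,(U,V),z in [('tL',(394,122),.096),('tR',(393,421),.096),('tLa',(386,78),.095),('tLb',(402,165),.095),('tRb',(388,384),.095),('tRa',(402,447),.095),('A',(307,137),.0795),('B',(481,137),.0795),('C',(319,401),.0795),('D',(468,401),.0795),('h1',(395,236),.107),('h2',(394,342),.107)]:
    u,v=(U+.5)/1.4-.5,(V+.5)/1.4-.5
    P[n]=ray_z('w',u,v,z,c); D=d[int(round(v)),int(round(u))]; print(n,np.round(P[n],4),np.round(dep('w',u,v,D,c),4))
print('plate',sum(P[k] for k in 'ABCD')/4,'turn',(P['tL']+P['tR'])/2,'handle',(P['h1']+P['h2'])/2)
for a,b in [('tL','tR'),('tLa','tLb'),('tRb','tRa'),('A','C'),('B','D'),('h1','h2')]:
    e=P[a]-P[b]; print(a,b,round(float(np.arctan2(-e[0],e[1])),3),round(float(np.linalg.norm(e)),4))
go(P['tL'][0],P['tL'][1],.2,.26)
E
```

```text
tL [0.4873 0.0384 0.096 ] [0.4873 0.0384 0.0963]
tR [ 0.5059 -0.1476  0.096 ] [ 0.5058 -0.1471  0.0968]
tLa [0.4807 0.0602 0.095 ] [0.4807 0.0603 0.0944]
tLb [0.4942 0.0161 0.095 ] [0.4942 0.0161 0.0949]
tRb [ 0.4999 -0.1214  0.095 ] [ 0.5001 -0.124   0.0898]
tRa [ 0.5141 -0.1675  0.095 ] [ 0.5141 -0.1673  0.0954]
A [0.4369 0.026  0.0795] [0.437 0.026 0.08 ]
B [0.5392 0.0366 0.0795] [0.539  0.0365 0.0809]
C [ 0.4539 -0.1471  0.0795] [ 4.444e-01 -1.918e-01  2.000e-04]
D [ 0.5573 -0.1364  0.0795] [ 0.5755 -0.178   0.0007]
h1 [ 0.4942 -0.0227  0.107 ] [ 0.4942 -0.0226  0.1079]
h2 [ 0.5003 -0.087   0.107 ] [ 0.5002 -0.0859  0.1098]
plate [ 0.4968234  -0.05522435  0.0795    ] turn [ 0.4965953  -0.05460612  0.096     ] handle [ 0.49723992 -0.05484749  0.107     ]
tL tR 0.099 0.187
tLa tLb 0.297 0.0461
tRb tRa 0.298 0.0483
A C 0.098 0.174
B D 0.104 0.174
h1 h2 0.094 0.0646
clk 2.95 tcp [ 0.4974 -0.054   0.2451] th 0.103 w 0.996 F [-0.4 -0.3 -0.7] j7 0.27
shift before turn [ 9.3  -0.05  4.51]
turn [-0.    -0.    -0.157] shift after turn [9.19 1.4  4.51]
```

Emit:
{"fn": "servo_tool", "kwargs": {
  "motion": [
    [0.4,0,0,0,0,0,-0.094],
    [0.4,0,0,0,0,0,-0.093],
    [0.4,3.05,0.56,0,0,0,0],
    [0.4,3.05,0.56,2,0,0,0],
    [0.4,3.05,0.56,2.5,0,0,0],
    [0.4,0,0,3.5,0,0,0],
    [0.4,0,0,3.5,0,0,0],
    [0.4,0,0,0,0,0,0]
  ],
  "grip_force": 25
}}

```text
clock: 3.75
tcp_pos: [0.484, 0.0383, 0.1266]
tcp_rot: [-0.003, 0.598, 0.802, -0.004]
wrist_force: [-0.8, -0.8, 0.5]
gripper_width: 0.598
```

```bash
python3 - <<'E'
from h import *
go(.4873,.0385,.099,.29)
p,d=viewer.get_image('wrist'); crop(p,80,0,480,300,2,'pics/w2.png')
E
```

```text
clk 3.75 tcp [0.484  0.0383 0.1266] th 0.289 w 0.598 F [-0.8 -0.8  0.5] j7 0.37
shift before turn [-0.07  0.35  2.76]
turn [-0.009 -0.    -0.001] shift after turn [-0.07  0.33  2.76]
```

View pics/w2.png

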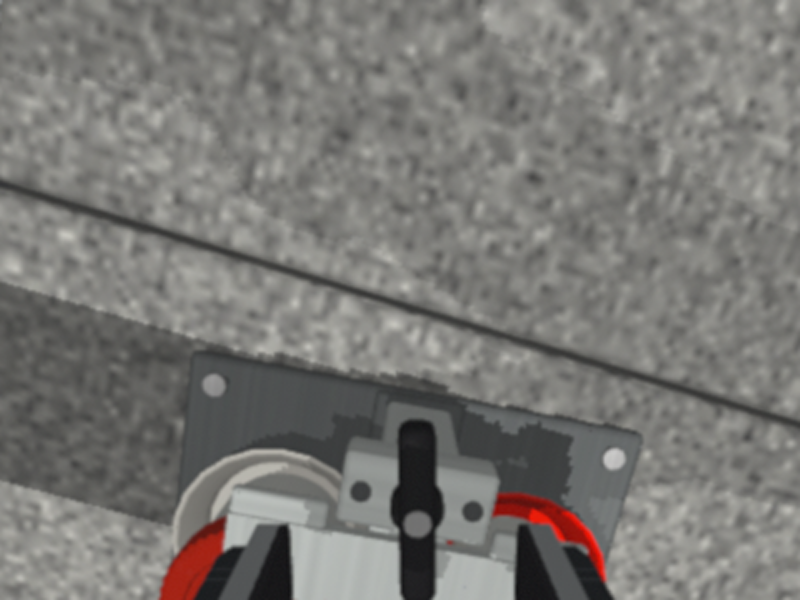

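Emit:
{"fn": "servo_tool", "kwargs": {
  "motion": [
    [0.4,-0.07,0.33,1.4,0.008,0,0],
    [0.4,0,0,1.35,0,0,0],
    [0.4,0,0,0,0,0,0],
    [0.4,0,0,0,0,0,0]
  ]
}}

```text
clock: 4.2
tcp_pos: [0.4913, 0.0384, 0.1035]
tcp_rot: [-0.002, 0.599, 0.801, -0.003]
wrist_force: [0.0, -0.7, 0.0]
gripper_width: 0.6
```

```bash
python3 - <<'E'
from h import *
go(.4873,.0385,.099,.29)
p,d=viewer.get_image('wrist'); crop(p,80,120,480,420,2,'pics/w3.png')
E
```

```text
clk 4.2 tcp [0.4913 0.0384 0.1035] th 0.287 w 0.6 F [ 0.  -0.7  0. ] j7 0.4
shift before turn [ 0.12 -0.37  0.45]
turn [-0.007 -0.    -0.003] shift after turn [ 0.12 -0.38  0.45]
```

View pics/w3.png

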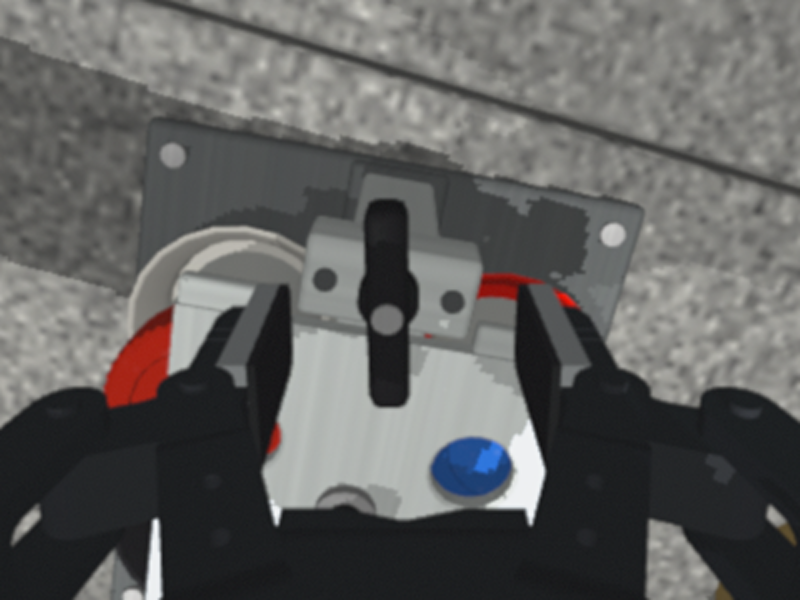

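Emit:
{"fn": "servo_tool", "kwargs": {
  "motion": [
    [0.4,0,0,0,0,0,0],
    [0.4,0,0,0,0,0,0]
  ]
}}

```text
clock: 4.45
tcp_pos: [0.4913, 0.0387, 0.1034]
tcp_rot: [-0.002, 0.599, 0.801, -0.003]
wrist_force: [0.9, 0.2, -0.7]
gripper_width: 0.598
```

```bash
python3 - <<'E'
from h import *
go(.4873,.0385,.099,.29); print(np.round(r.observe()['joint_pos'],3),np.round(r.observe()['joint_vel'],3))
E
```

```text
clk 4.45 tcp [0.4913 0.0387 0.1034] th 0.287 w 0.598 F [ 0.9  0.2 -0.7] j7 0.4
shift before turn [ 0.1  -0.39  0.44]
turn [-0.007 -0.    -0.003] shift after turn [ 0.1  -0.39  0.44]
[-0.717  0.356  0.661  2.06  -0.294  0.825  0.404] [-0.001  0.004 -0.001  0.002 -0.001 -0.002  0.   ]
```

Emit:
{"fn": "servo_tool", "kwargs": {
  "motion": [
    [0.4,0.05,-0.2,0.22,-0.007,0,0],
    [0.4,0.05,-0.19,0.22,0,0,0],
    [0.4,0,0,0,0,0,0]
  ]
}}

```text
clock: 4.75
tcp_pos: [0.4861, 0.0384, 0.098]
tcp_rot: [-0.001, 0.599, 0.801, -0.001]
wrist_force: [-0.8, -0.6, 0.0]
gripper_width: 0.601
```

```bash
python3 - <<'E'
from h import *
go(.4873,.0385,.099,.29); print(np.round(r.observe()['joint_pos'],3))
E
```

```text
clk 4.75 tcp [0.4861 0.0384 0.098 ] th 0.287 w 0.601 F [-0.8 -0.6  0. ] j7 0.41
shift before turn [-0.03  0.12 -0.1 ]
turn [-0.002 -0.    -0.003] shift after turn [-0.03  0.12 -0.1 ]
[-0.718  0.353  0.658  2.079 -0.298  0.804  0.407]
```

Emit:
{"fn": "servo_tool", "kwargs": {
  "motion": [
    [0.6,-0.03,0.12,-0.05,0,0,0],
    [0.9,0,0,0,0,0,0],
    [1,0,0,0,0,0,0],
    [1,0,0,0,0,0,0],
    [1,0,0,0,0,0,0]
  ],
  "grip_force": 25
}}

```text
clock: 5.25
tcp_pos: [0.4875, 0.0383, 0.0991]
tcp_rot: [-0.001, 0.599, 0.801, -0.001]
wrist_force: [-2.2, -0.3, 5.4]
gripper_width: 0.105
```

```bash
python3 - <<'E'
from h import *
go(.4873,.0385,.099,1.67)
E
```

```text
clk 5.25 tcp [0.4875 0.0383 0.0991] th 0.287 w 0.105 F [-2.2 -0.3  5.4] j7 0.41
shift before turn [ 0.02 -0.02  0.01]
turn [-0.002 -0.002 -1.383] shift after turn [0.02 0.02 0.01]
```

Emit:
{"fn": "servo_tool", "kwargs": {
  "motion": [
    [1,0,0,-0.1,0,0,-0.1],
    [1,0,0,0,0,0,-0.14],
    [1,0,0,0,0,0,-0.14],
    [1,0,0,0,0,0,-0.14],
    [1,0,0,0,0,0,-0.14],
    [1,0,0,0,0,0,-0.14],
    [1,0,0,0,0,0,-0.14],
    [1,0,0,0,0,0,-0.14],
    [1,0,0,0,0,0,-0.14],
    [1,0,0,0,0,0,-0.14]
  ]
}}

```text
clock: 6.25
tcp_pos: [0.4879, 0.039, 0.0991]
tcp_rot: [-0.001, -0.041, 0.999, 0.0]
wrist_force: [0.5, 0.8, -5.7]
gripper_width: 0.11
```

```bash
python3 - <<'E'
from h import *
go(.4873,.0385,.099,1.67)
p,d=viewer.get_image('wrist'); crop(p,80,120,480,420,2,'pics/w4.png')
E
```

```text
clk 6.25 tcp [0.4879 0.039  0.0991] th 1.653 w 0.11 F [ 0.5  0.8 -5.7] j7 1.63
shift before turn [ 0.07 -0.04  0.01]
turn [ 0.    -0.001 -0.017] shift after turn [ 0.07 -0.04  0.01]
```

View pics/w4.png

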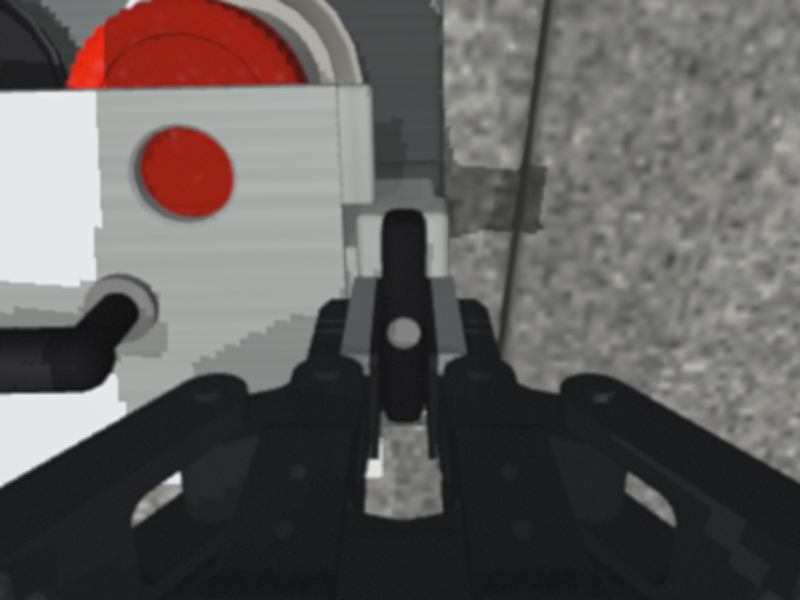

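Emit:
{"fn": "servo_tool", "kwargs": {
  "motion": [
    [0.6,0,0,0,0,0,0],
    [0.5,0,0,0,0,0,0],
    [0.5,0,0,-1.5,0,0,0],
    [0.5,0,0,-2.5,0,0,0],
    [0.5,0,0,-1.5,0,0,0.1],
    [0.5,0,0,0,0,0,0.14],
    [0.5,0,0,0,0,0,0.14],
    [0.5,0,0,0,0,0,0.14],
    [0.5,0,0,0,0,0,0.14],
    [0.5,0,0,0,0,0,0.14]
  ]
}}

```text
clock: 7.3
tcp_pos: [0.4886, 0.0385, 0.1553]
tcp_rot: [0.0, 0.358, 0.934, -0.0]
wrist_force: [0.2, 0.2, -0.1]
gripper_width: 0.5
```

Emit:
{"fn": "servo_tool", "kwargs": {
  "motion": [
    [0.5,0,0,0,0,0,0.14],
    [0.5,0,0,0,0,0,0.14],
    [0.5,0,0,0,0,0,0.14],
    [0.5,0,0,0,0,0,0.14],
    [0.5,0,0,0,0,0,0.1],
    [0.5,0,0,0,0,0,0]
  ]
}}

```text
clock: 7.9
tcp_pos: [0.4886, 0.0386, 0.1552]
tcp_rot: [0.0, 0.638, 0.77, -0.0]
wrist_force: [-0.4, -0.2, 0.2]
gripper_width: 0.5
```

```bash
python3 - <<'E'
from h import *
go(.506,-.148,.12,.29)
E
```

```text
clk 7.9 tcp [0.4886 0.0386 0.1552] th 0.186 w 0.5 F [-0.4 -0.2  0.2] j7 0.2
shift before turn [-18.65  -1.73   3.53]
turn [-0.     0.    -0.104] shift after turn [-18.37  -3.66   3.52]
```

Emit:
{"fn": "servo_tool", "kwargs": {
  "motion": [
    [0.5,0,0,0,0,0,-0.104],
    [0.5,-3.06,-0.61,0,0,0,0],
    [0.5,-3.06,-0.61,0,0,0,0],
    [0.5,-3.06,-0.61,0,0,0,0],
    [0.5,-3.06,-0.61,0,0,0,0],
    [0.5,-3.06,-0.61,0,0,0,0],
    [0.5,-3.06,-0.61,0,0,0,0],
    [0.5,0,0,1.7,0,0,0],
    [0.5,0,0,1.7,0,0,0],
    [0.5,0,0,0,0,0,0]
  ]
}}

```text
clock: 8.9
tcp_pos: [0.5043, -0.1477, 0.1193]
tcp_rot: [-0.002, 0.597, 0.802, -0.001]
wrist_force: [-0.2, 0.1, 0.3]
gripper_width: 0.5
```

```bash
python3 - <<'E'
from h import *
go(.506,-.148,.0995,.29)
p,d=viewer.get_image('wrist'); crop(p,80,120,480,420,2,'pics/w5.png')
E
```

```text
clk 8.9 tcp [ 0.5043 -0.1477  0.1193] th 0.291 w 0.5 F [-0.2  0.1  0.3] j7 0.77
shift before turn [-0.08  0.16  1.98]
turn [-0.005 -0.002  0.001] shift after turn [-0.08  0.15  1.98]
```

View pics/w5.png

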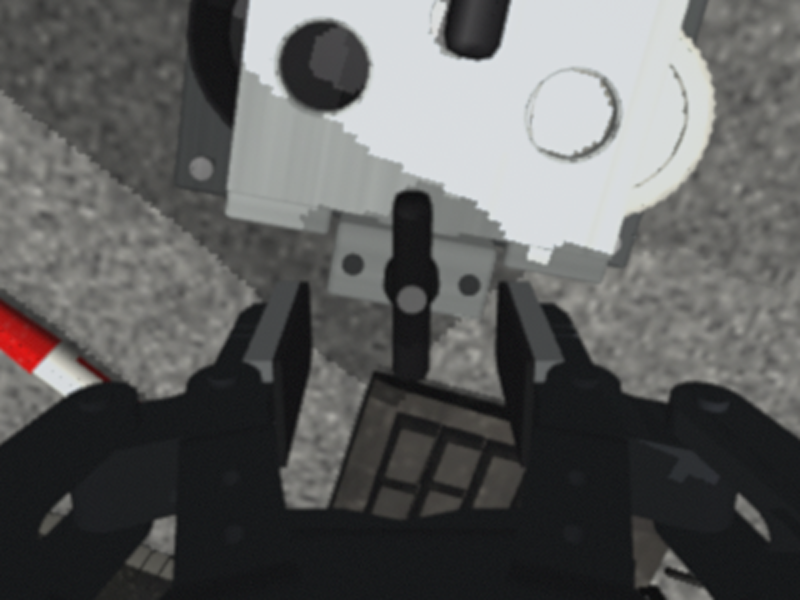

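Bar sits between the jaws, aligned (pivot at 411,300; jaw middle ~404).

Emit:
{"fn": "servo_tool", "kwargs": {
  "motion": [
    [0.5,-0.08,0.15,1,-0.005,0,0],
    [0.5,0,0,0.9,0,0,0],
    [0.8,0,0,0,0,0,0],
    [1,0,0,0,0,0,0],
    [1,0,0,0,0,0,0],
    [1,0,0,0,0,0,0]
  ]
}}

```text
clock: 9.55
tcp_pos: [0.5066, -0.1484, 0.102]
tcp_rot: [0.0, 0.597, 0.802, 0.001]
wrist_force: [-2.6, 0.4, 2.1]
gripper_width: 0.103
```

```bash
python3 - <<'E'
from h import *
go(.506,-.148,.1,1.67)
E
```

```text
clk 9.55 tcp [ 0.5066 -0.1484  0.102 ] th 0.291 w 0.103 F [-2.6  0.4  2.1] j7 0.79
shift before turn [ 0.06 -0.05  0.2 ]
turn [ 3.000e-03  1.000e-03 -1.379e+00] shift after turn [0.06 0.05 0.2 ]
```

Emit:
{"fn": "servo_tool", "kwargs": {
  "motion": [
    [1,0,0,0,0,0,-0.12],
    [1,0,0,0,0,0,-0.14],
    [1,0,0,0,0,0,-0.14],
    [1,0,0,0,0,0,-0.14],
    [1,0,0,0,0,0,-0.14],
    [1,0,0,0,0,0,-0.14],
    [1,0,0,0,0,0,-0.14],
    [1,0,0,0,0,0,-0.14],
    [1,0,0,0,0,0,-0.14],
    [1,0,0,0,0,0,-0.14]
  ]
}}

```text
clock: 10.55
tcp_pos: [0.5068, -0.1481, 0.102]
tcp_rot: [0.001, -0.053, 0.999, 0.001]
wrist_force: [-2.7, 0.1, 1.5]
gripper_width: 0.103
```

Emit:
{"fn": "servo_tool", "kwargs": {
  "motion": [
    [0.6,0,0,0,0,0,0],
    [0.5,0,0,0,0,0,0],
    [0.5,0,0,-1.5,0,0,0],
    [0.5,0,0,-2.5,0,0,0],
    [0.5,0,0,-1.5,0,0,0.1],
    [0.5,0,0,0,0,0,0.14],
    [0.5,0,0,0,0,0,0.14],
    [0.5,0,0,0,0,0,0.14],
    [0.5,0,0,0,0,0,0.14],
    [0.5,0,0,0,0,0,0.14]
  ]
}}

```text
clock: 11.55
tcp_pos: [0.508, -0.1481, 0.1573]
tcp_rot: [0.002, 0.347, 0.938, 0.001]
wrist_force: [0.9, -0.6, -0.6]
gripper_width: 0.504
```

Emit:
{"fn": "servo_tool", "kwargs": {
  "motion": [
    [0.5,0,0,0,0,0,0.14],
    [0.5,0,0,0,0,0,0.14],
    [0.5,0,0,0,0,0,0.14],
    [0.5,0,0,0,0,0,0.14],
    [0.5,0,0,0,0,0,0.14],
    [0.5,0,0,0,0,0,0.07],
    [0.5,0,0,0,0,0,0]
  ]
}}

```text
clock: 12.25
tcp_pos: [0.508, -0.1481, 0.1572]
tcp_rot: [0.002, 0.671, 0.741, 0.002]
wrist_force: [0.7, -0.3, 0.3]
gripper_width: 0.501
```

```bash
python3 - <<'E'
from h import *
go(.497,-.0548,.13,.10)
p,d=viewer.get_image('wrist'); cv2.imwrite('pics/w6.png',p[:,:,::-1])
p,d=viewer.get_image('top'); crop(p,320,150,455,270,5.8,'pics/t6.png')
E
```

```text
clk 12.25 tcp [ 0.508  -0.1481  0.1572] th 0.1 w 0.501 F [ 0.7 -0.3  0.3] j7 0.52
shift before turn [ 9.39 -0.18  2.72]
turn [ 0.005 -0.    -0.   ] shift after turn [ 9.39 -0.16  2.72]
```

View pics/w6.png

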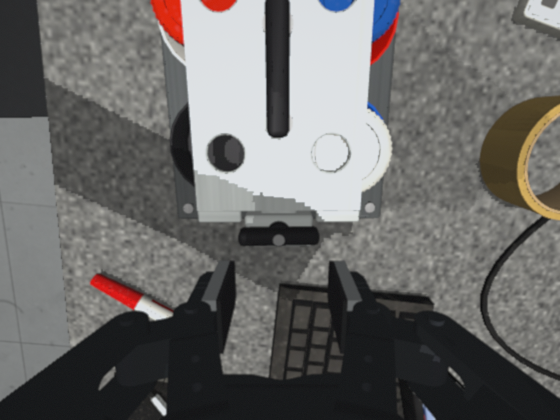

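View pics/t6.png

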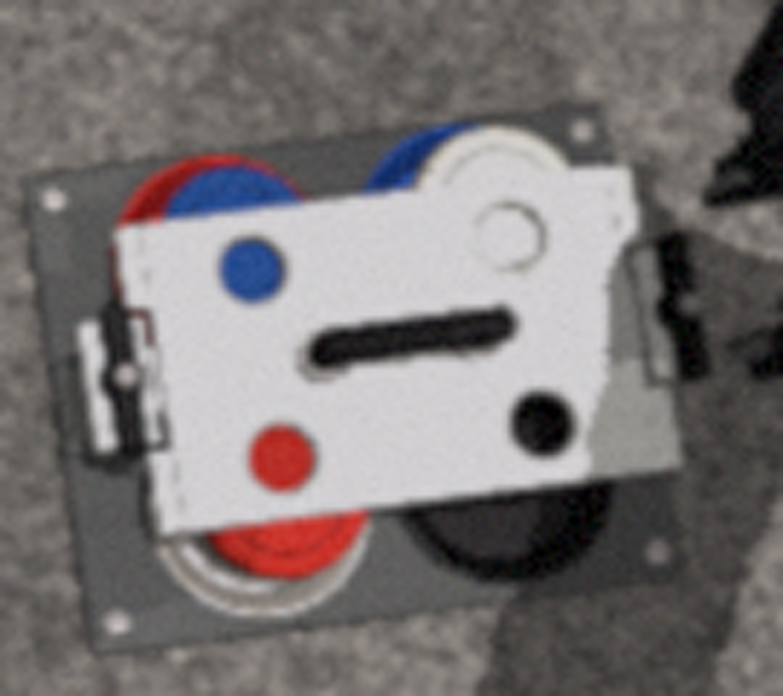

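Emit:
{"fn": "servo_tool", "kwargs": {
  "motion": [
    [0.5,3.1,-0.05,0,0.005,0,0],
    [0.5,3.1,-0.05,0,0,0,0],
    [0.5,3.19,-0.06,0,0,0,0],
    [0.5,0,0,1.5,0,0,0],
    [0.5,0,0,1.2,0,0,0],
    [0.5,0,0,0,0,0,0]
  ],
  "grip_force": 40
}}

```text
clock: 12.95
tcp_pos: [0.4949, -0.0554, 0.1286]
tcp_rot: [-0.002, 0.671, 0.742, -0.001]
wrist_force: [-0.0, -0.4, 1.1]
gripper_width: 0.499
```

```bash
python3 - <<'E'
from h import *
go(.497,-.0548,.097,.10)
p,d=viewer.get_image('wrist'); cv2.imwrite('pics/w7.png',p[:,:,::-1])
P=np.load('pics/top0rgb.npy')
sub=P[165:285,98:220].astype(int)
m=((sub[:,:,2]>sub[:,:,0]+40)|(sub.min(2)>190)).astype(np.uint8)
n,l,s,_=cv2.connectedComponentsWithStats(m); k=1+np.argmax(s[1:,4]); 
cs,_=cv2.findContours((l==k).astype(np.uint8),cv2.RETR_EXTERNAL,cv2.CHAIN_APPROX_NONE)
b=cv2.boxPoints(cv2.minAreaRect(max(cs,key=len)))+[98,165]; print(b)
w=np.array([ray_z('top',u,v,.002) for u,v in b]); print(np.round(w,4),w.mean(0)); e=np.diff(w[[0,1,2,3,0]],axis=0); print(np.arctan2(e[:,1],e[:,0])%(np.pi/2),np.linalg.norm(e,axis=1))
E
```

```text
clk 12.95 tcp [ 0.4949 -0.0554  0.1286] th 0.101 w 0.499 F [-0.  -0.4  1.1] j7 0.34
shift before turn [0.04 0.23 3.16]
turn [-0.004 -0.001  0.001] shift after turn [0.04 0.21 3.16]
[[109. 175.]
 [209. 175.]
 [209. 274.]
 [109. 274.]]
[[0.5971 0.515  0.002 ]
 [0.5916 0.3032 0.002 ]
 [0.3833 0.3045 0.002 ]
 [0.3889 0.51   0.002 ]] [0.49022677 0.40816172 0.002     ]
[1.54446253 1.56460805 1.54327882 0.02412653] [0.21186235 0.2082881  0.20555349 0.20826761]
```

View pics/w7.png

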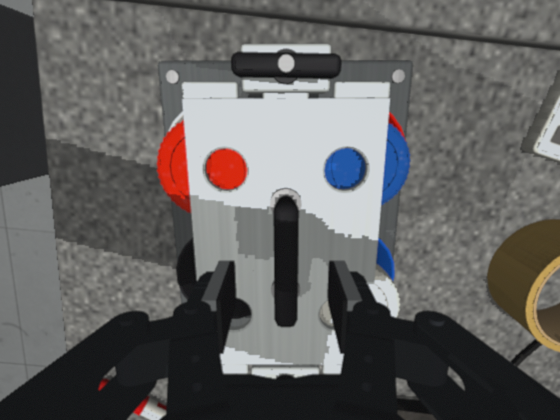

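Emit:
{"fn": "servo_tool", "kwargs": {
  "motion": [
    [0.5,0.04,0.2,1.1,-0.004,0,0],
    [0.5,0,0,1,0,0,0],
    [0.5,0,0,1,0,0,0],
    [0.5,0,0,0,0,0,0]
  ]
}}

```text
clock: 13.4
tcp_pos: [0.4969, -0.0545, 0.0973]
tcp_rot: [-0.0, 0.671, 0.742, 0.0]
wrist_force: [-0.7, 0.2, -1.3]
gripper_width: 0.503
```

```bash
python3 - <<'E'
from h import *
go(.497,-.0548,.097,.10)
E
```

```text
clk 13.4 tcp [ 0.4969 -0.0545  0.0973] th 0.101 w 0.503 F [-0.7  0.2 -1.3] j7 0.37
shift before turn [-0.03  0.01  0.03]
turn [-0.    -0.001  0.001] shift after turn [-0.03  0.01  0.03]
```

Emit:
{"fn": "servo_tool", "kwargs": {
  "motion": [
    [0.8,0,0,0,0,0,0],
    [1,0,0,0,0,0,0],
    [1,0,0,0,0,0,0],
    [1,0,0,0,0,0,0],
    [1,0,0,-0.5,0,0,0],
    [1,0,0,-0.8,0,0,0],
    [1,0,0,-1,0,0,0],
    [1,0,0,-1,0,0,0],
    [1,0,0,0,0,0,0]
  ],
  "grip_force": 45
}}

```text
clock: 14.3
tcp_pos: [0.4995, -0.0545, 0.1339]
tcp_rot: [0.002, 0.67, 0.742, 0.003]
wrist_force: [0.3, -0.3, -2.1]
gripper_width: 0.128
```

```bash
python3 - <<'E'
from h import *
go(.4895,.4075,.2,0)
p,d=viewer.get_image('wrist'); cv2.imwrite('pics/w8.png',p[:,:,::-1])
p,d=viewer.get_image('scene'); crop(p,240,190,420,325,4.4,'pics/s8.png')
E
```

```text
clk 14.3 tcp [ 0.4995 -0.0545  0.1339] th 0.101 w 0.128 F [ 0.3 -0.3 -2.1] j7 0.33
shift before turn [46.07  3.71 -6.54]
turn [ 0.007 -0.001  0.101] shift after turn [46.2  -1.   -6.61]
```

View pics/w8.png

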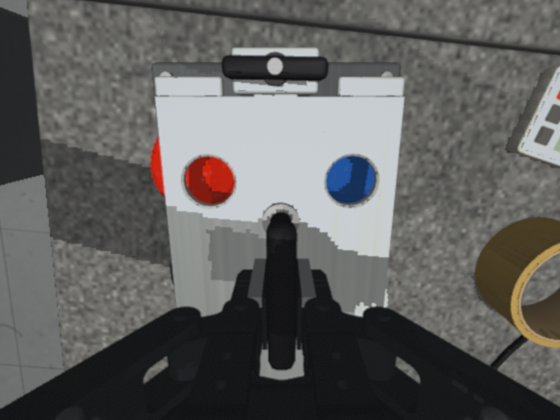

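View pics/s8.png

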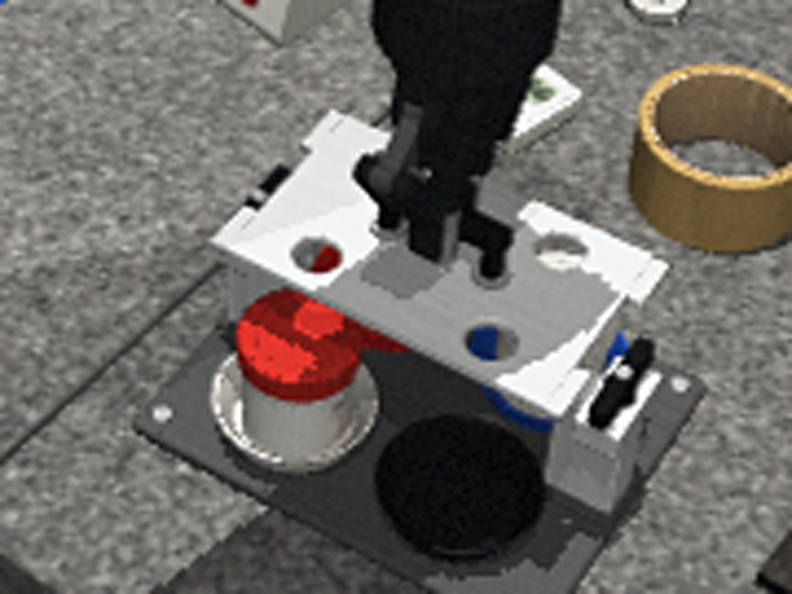

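Emit:
{"fn": "servo_tool", "kwargs": {
  "motion": [
    [1,0,0,-2,0.007,0,0],
    [1,0,0,-2,0,0,0.101],
    [1,3,-0.08,0,0,0,0],
    [1,3.6,-0.08,0,0,0,0],
    [1,3.6,-0.08,0,0,0,0],
    [1,3.6,-0.08,0,0,0,0],
    [1,3.6,-0.08,0,0,0,0],
    [1,3.6,-0.08,0,0,0,0],
    [1,3.6,-0.08,0,0,0,0],
    [1,3.6,-0.08,0,0,0,0]
  ]
}}

```text
clock: 15.4
tcp_pos: [0.4911, 0.2289, 0.1716]
tcp_rot: [-0.002, 0.707, 0.707, -0.002]
wrist_force: [-0.3, 0.1, -2.5]
gripper_width: 0.127
```

Emit:
{"fn": "servo_tool", "kwargs": {
  "motion": [
    [1,3.6,-0.08,0,0,0,0],
    [1,3.6,-0.08,0,0,0,0],
    [1,3.6,-0.08,0,0,0,0],
    [1,3.6,-0.08,0,0,0,0],
    [1,2.5,0,0,0,0,0],
    [1,0,0,0,0,0,0],
    [1,0,0,0,0,0,0]
  ]
}}

```text
clock: 16.1
tcp_pos: [0.4879, 0.3966, 0.1712]
tcp_rot: [-0.001, 0.707, 0.708, -0.002]
wrist_force: [0.2, -0.5, -2.3]
gripper_width: 0.129
```

```bash
python3 - <<'E'
from h import *
go(.4895,.4075,.06,0)
p,d=viewer.get_image('wrist'); cv2.imwrite('pics/w9.png',p[:,:,::-1])
p,d=viewer.get_image('top'); crop(p,80,140,240,300,3.7,'pics/t9.png')
E
```

```text
clk 16.1 tcp [0.4879 0.3966 0.1712] th 0.001 w 0.129 F [ 0.2 -0.5 -2.3] j7 -0.57
shift before turn [ 1.11  0.22 11.12]
turn [-0.005  0.002  0.002] shift after turn [ 1.09  0.16 11.12]
```

View pics/w9.png

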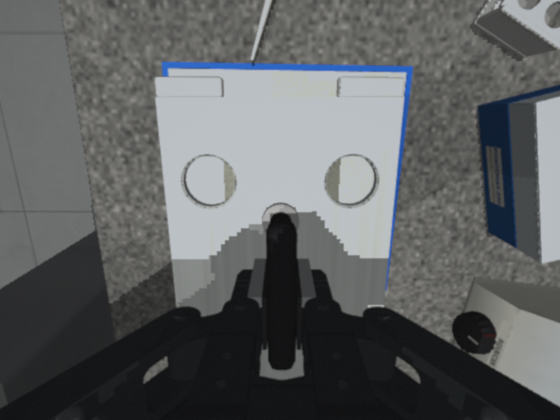

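View pics/t9.png

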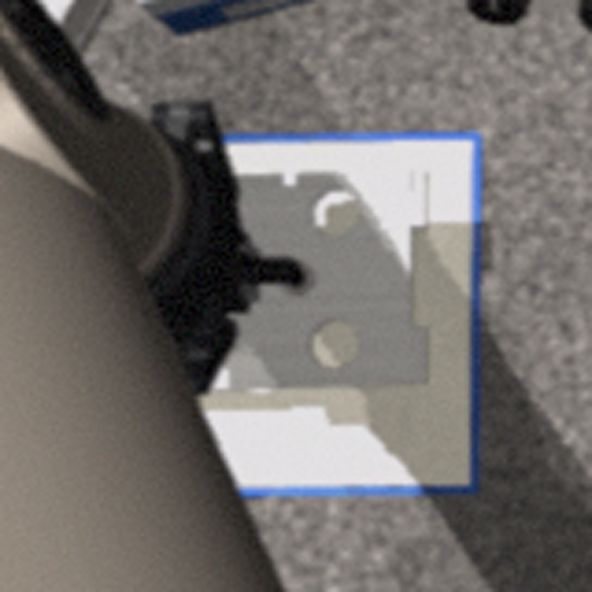

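Emit:
{"fn": "servo_tool", "kwargs": {
  "motion": [
    [1,0.55,0.08,0,-0.004,0,0],
    [1,0.55,0.08,1,0,0,0],
    [1,0,0,2.5,0,0,0],
    [1,0,0,2.5,0,0,0],
    [1,0,0,2.5,0,0,0],
    [1,0,0,2.5,0,0,0],
    [1,0,0,0,0,0,0],
    [1,0,0,0,0,0,0]
  ]
}}

```text
clock: 17.0
tcp_pos: [0.49, 0.4076, 0.062]
tcp_rot: [-0.0, 0.707, 0.707, -0.0]
wrist_force: [0.1, 0.1, -1.3]
gripper_width: 0.134
```

```bash
python3 - <<'E'
from h import *
go(.4895,.4075,.026,-.01)
E
```

```text
clk 17.0 tcp [0.49   0.4076 0.062 ] th -0.0 w 0.134 F [ 0.1  0.1 -1.3] j7 -0.54
shift before turn [-0.01 -0.05  3.6 ]
turn [-0.001  0.     0.01 ] shift after turn [-0.01 -0.05  3.6 ]
```

Emit:
{"fn": "servo_tool", "kwargs": {
  "motion": [
    [1,0,0,1.5,0,0,0],
    [1,0,0,1.2,0,0,0],
    [1,0,0,0.6,0,0,0],
    [1,0,0,0.2,0,0,0],
    [1,0,0,0.1,0,0,0],
    [1,0,0,0,0,0,0]
  ]
}}

```text
clock: 17.6
tcp_pos: [0.49, 0.4078, 0.0271]
tcp_rot: [-0.0, 0.707, 0.707, 0.0]
wrist_force: [-1.9, -0.9, 2.1]
gripper_width: 0.131
```

```bash
python3 - <<'E'
from h import *
go(.4895,.4075,.0248,-.01)
E
```

```text
clk 17.6 tcp [0.49   0.4078 0.0271] th 0.0 w 0.131 F [-1.9 -0.9  2.1] j7 -0.52
shift before turn [-0.03 -0.05  0.23]
turn [-0.001 -0.001  0.01 ] shift after turn [-0.03 -0.05  0.23]
```

Fz is changing sign, so the plate is near or on contact. I'll ease down a bit more.

Emit:
{"fn": "servo_tool", "kwargs": {
  "motion": [
    [1,0,0,0.1,0,0,0],
    [1,0,0,0.05,0,0,0],
    [1,0,0,0,0,0,0]
  ]
}}

```text
clock: 17.9
tcp_pos: [0.4902, 0.408, 0.0266]
tcp_rot: [-0.001, 0.707, 0.707, 0.0]
wrist_force: [-4.8, -1.9, 9.8]
gripper_width: 0.132
```

```bash
python3 - <<'E'
from h import *
go(.4895,.4075,.0248,-.01)
E
```

```text
clk 17.9 tcp [0.4902 0.408  0.0266] th 0.0 w 0.132 F [-4.8 -1.9  9.8] j7 -0.52
shift before turn [-0.05 -0.07  0.18]
turn [-0.    -0.001  0.01 ] shift after turn [-0.05 -0.07  0.18]
```

Emit:
{"fn": "servo_tool", "kwargs": {
  "motion": [
    [0.7,0,0,0,0,0,0],
    [0.5,0,0,0,0,0,0],
    [0.5,0,0,-0.5,0,0,0],
    [0.5,0,0,-2,0,0,0],
    [0.5,0,0,-3.5,0,0,0],
    [0.5,0,0,-3.5,0,0,0],
    [0.3,0,0,-3.5,0,0,0],
    [0.1,-3,0,-3,0,0,0],
    [0.1,-3.6,0,-3,0,0,0],
    [0.1,-3.6,0,-2,0,0,0]
  ]
}}

```text
clock: 18.9
tcp_pos: [0.4911, 0.3049, 0.2373]
tcp_rot: [0.0, 0.707, 0.707, 0.002]
wrist_force: [1.1, 0.4, 0.5]
gripper_width: 0.9
```

Emit:
{"fn": "servo_tool", "kwargs": {
  "motion": [
    [0.1,-3.6,0.07,0,0,0,0],
    [0.1,-3.6,0.07,0,0,0,0],
    [0.1,-3.6,0.07,0,0,0,0],
    [0.1,-3.6,0.07,0,0,0,0],
    [0.1,-3.6,0.07,0,0,0,0],
    [0.1,-3.6,0.07,0,0,0,0],
    [0.1,-3.6,0.07,0,0,0,0],
    [0.1,-3.6,0.07,0,0,0,0],
    [0.1,-3.6,0.07,0,0,0,0],
    [0.1,-3.6,0.07,0,0,0,0]
  ]
}}

```text
clock: 19.9
tcp_pos: [0.4971, -0.056, 0.2349]
tcp_rot: [0.0, 0.707, 0.707, 0.001]
wrist_force: [0.2, -0.5, 1.3]
gripper_width: 0.901
```

```bash
python3 - <<'E'
from h import *
go(.497,-.055,.245,.1)
c=cam('wrist'); p,d=viewer.get_image('wrist'); np.save('pics/w10.npy',p); np.save('pics/w10d.npy',d)
import pickle; pickle.dump(c,open('pics/w10c.pkl','wb')); cv2.imwrite('pics/w10.png',cv2.resize(p[:,:,::-1],(784,588)))
p,d=viewer.get_image('top'); crop(p,80,140,240,300,3.7,'pics/t10.png'); np.save('pics/t10.npy',p)
E
```

```text
clk 19.9 tcp [ 0.4971 -0.056   0.2349] th -0.0 w 0.901 F [ 0.2 -0.5  1.3] j7 0.15
shift before turn [ 0.1  -0.01 -1.  ]
turn [ 0.001 -0.001 -0.1  ] shift after turn [ 0.1  -0.   -1.01]
```

View pics/w10.png

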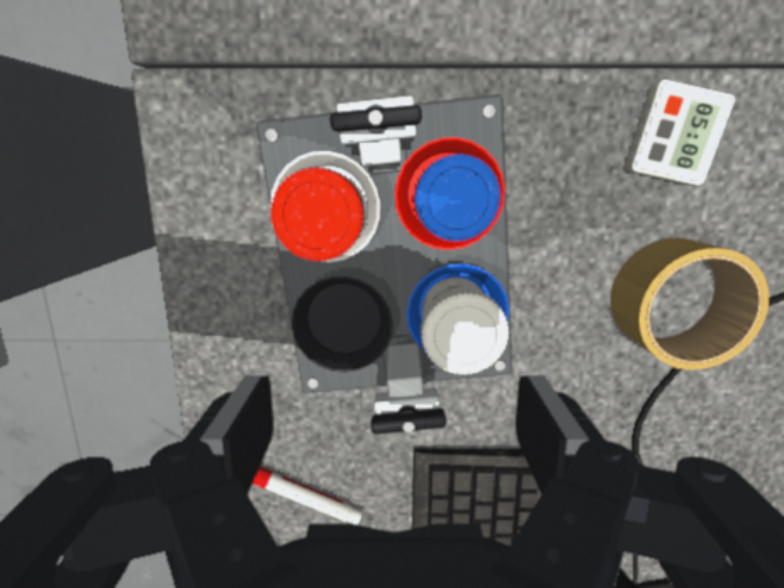

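View pics/t10.png

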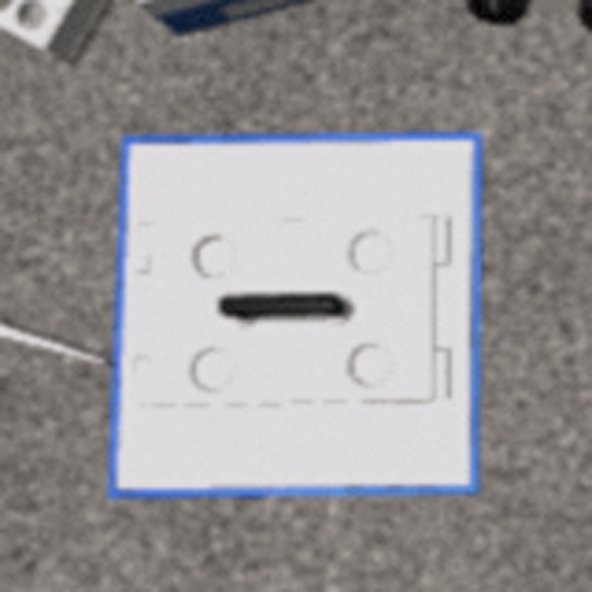

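```bash
python3 - <<'E'
from h import *
import pickle
c=cam('top'); p=np.load('pics/t10.npy')
f=lambda U,V:((U+.5)/3.7-.5+80,(V+.5)/3.7-.5+140)
q=lambda n,U,V,z:print(n,np.round(ray_z('top',*f(U,V),z,c),4))
for n,U,V in [('padTL',127,139),('padTR',480,137),('padBR',478,490),('padBL',112,493)]: q(n,U,V,.002)
for n,U,V in [('hL',222,306),('hR',347,306)]: q(n,U,V,.0345)
for n,U,V in [('o1',212,256),('o2',371,251),('o3',212,370),('o4',370,365)]: q(n,U,V,.007)
# contrast-stretched crop
s=p[165:285,98:220,::-1].astype(float); s=np.clip((s-190)*6,0,255).astype(np.uint8); cv2.imwrite('pics/t10s.png',cv2.resize(s,None,fx=5,fy=5,interpolation=cv2.INTER_CUBIC))
# jars
c=pickle.load(open('pics/w10c.pkl','rb')); d=np.load('pics/w10d.npy')
def w(n,U,V,z):
    u,v=(U+.5)/1.4-.5,(V+.5)/1.4-.5; print(n,np.round(ray_z('w',u,v,z,c),4), np.round(dep('w',u,v,d[int(round(v)),int(round(u))],c),4))
w('red',318,213,.073);w('blue',457,197,.066);w('white',465,333,.073)
w('cupR',450,193,.027);w('cupW',325,207,.027);w('cupB',458,313,.027);w('spare',342,323,.027)
th=.1
for k in [(-44,44),(44,44),(44,-44),(-44,-44)]:
    a=np.array(k)/1000; print(k,.4967+a[0]*np.cos(th)-a[1]*np.sin(th),-.0548+a[0]*np.sin(th)+a[1]*np.cos(th))
E
```

```text
padTL [0.5921 0.5044 0.002 ]
padTR [0.5879 0.3025 0.002 ]
padBR [0.3872 0.3048 0.002 ]
padBL [0.3912 0.5082 0.002 ]
hL [0.4902 0.4393 0.0345]
hR [0.4884 0.3711 0.0345]
o1 [0.5222 0.4533 0.007 ]
o2 [0.5227 0.3637 0.007 ]
o3 [0.4578 0.4523 0.007 ]
o4 [0.4582 0.3641 0.007 ]
red [ 0.4506 -0.0141  0.073 ] [ 0.4505 -0.0142  0.0724]
blue [ 0.536  -0.0051  0.066 ] [ 0.5361 -0.0051  0.0657]
white [ 0.5437 -0.0922  0.073 ] [ 0.5438 -0.0924  0.0727]
cupR [ 0.5362 -0.0052  0.027 ] [ 0.5317 -0.0027  0.0649]
cupW [ 0.4485 -0.0148  0.027 ] [ 0.455  -0.0105  0.0727]
cupB [ 0.5452 -0.0935  0.027 ] [ 0.5387 -0.0787  0.0721]
spare [ 0.4577 -0.1013  0.027 ] [ 0.4558 -0.1069  0.0113]
(-44, 44) 0.4485271463953064 -0.015412487060227305
(44, 44) 0.5360875129397726 -0.006627146395306434
(44, -44) 0.5448728536046936 -0.0941875129397727
(-44, -44) 0.45731248706022726 -0.10297285360469358
```

View pics/t10s.png

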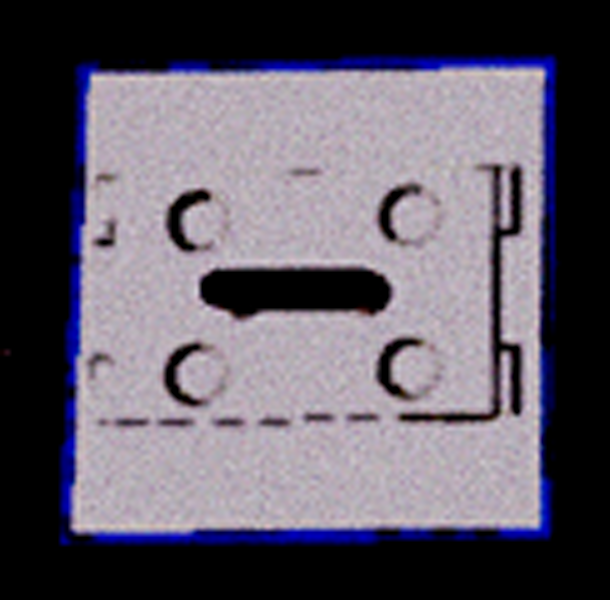

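Emit:
{"fn": "servo_tool", "kwargs": {
  "motion": [
    [0.1,0,0,0,0,0,0.14],
    [0.1,0,0,0,0,0,0.14],
    [0.1,0,0,0,0,0,0.14],
    [0.1,0,0,0,0,0,0.14],
    [0.1,0,0,0,0,0,0.125],
    [0.1,0.15,-3.1,2,0,0,0],
    [0.1,0.15,-3.1,3,0,0,0],
    [0.1,0,0,3.5,0,0,0],
    [0.1,0,0,3,0,0,0],
    [0.1,0,0,0,0,0,0]
  ],
  "grip_force": 30
}}

```text
clock: 21.0
tcp_pos: [0.4479, -0.0124, 0.1168]
tcp_rot: [-0.001, 0.903, 0.429, -0.004]
wrist_force: [-0.4, 0.7, 0.7]
gripper_width: 0.902
```

```bash
python3 - <<'E'
from h import *
go(.4506,-.0141,.061,-.685)
p,d=viewer.get_image('wrist'); cv2.imwrite('pics/w11.png',p[:,:,::-1])
E
```

```text
clk 21.0 tcp [ 0.4479 -0.0124  0.1168] th -0.684 w 0.902 F [-0.4  0.7  0.7] j7 -0.52
shift before turn [0.07 0.34 5.58]
turn [-0.005  0.006  0.001] shift after turn [0.04 0.32 5.58]
```

View pics/w11.png

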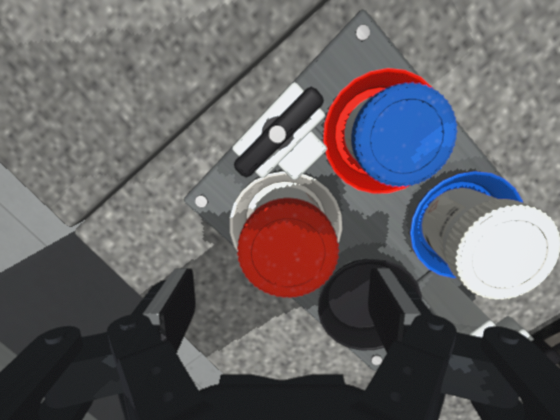

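Emit:
{"fn": "servo_tool", "kwargs": {
  "motion": [
    [0.1,0.04,0.32,1,-0.005,0.006,0],
    [0.1,0,0,1.2,0,0,0],
    [0.1,0,0,1.2,0,0,0],
    [0.1,0,0,1.2,0,0,0],
    [0.1,0,0,0.9,0,0,0],
    [0.1,0,0,0,0,0,0]
  ]
}}

```text
clock: 21.65
tcp_pos: [0.453, -0.0146, 0.0632]
tcp_rot: [0.0, 0.904, 0.428, 0.002]
wrist_force: [-0.5, -0.8, -0.1]
gripper_width: 0.9
```

```bash
python3 - <<'E'
from h import *
go(.4506,-.0141,.061,-.685)
p,d=viewer.get_image('wrist'); cv2.imwrite('pics/w12.png',p[:,:,::-1])
E
```

```text
clk 21.65 tcp [ 0.453  -0.0146  0.0632] th -0.685 w 0.9 F [-0.5 -0.8 -0.1] j7 -0.41
shift before turn [-0.11 -0.22  0.22]
turn [ 0.003 -0.004 -0.   ] shift after turn [-0.11 -0.22  0.22]
```

View pics/w12.png

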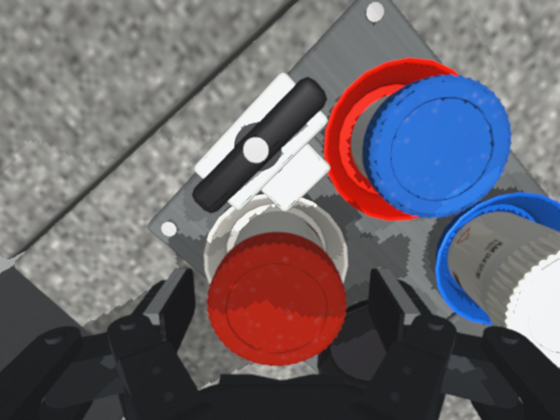

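Emit:
{"fn": "servo_tool", "kwargs": {
  "motion": [
    [0.1,-0.11,-0.22,0.2,0.003,-0.004,0],
    [0.1,0,0,0,0,0,0],
    [0.3,0,0,0,0,0,0],
    [0.5,0,0,0,0,0,0],
    [0.5,0,0,0,0,0,0],
    [0.5,0,0,0,0,0,0]
  ],
  "grip_force": 30
}}

```text
clock: 22.3
tcp_pos: [0.452, -0.0137, 0.0631]
tcp_rot: [-0.0, 0.903, 0.429, 0.002]
wrist_force: [-1.4, 0.2, 5.3]
gripper_width: 0.645
```

```bash
python3 - <<'E'
from h import *
go(.4575,-.102,.061,.885)
E
```

```text
clk 22.3 tcp [ 0.452  -0.0137  0.0631] th -0.685 w 0.645 F [-1.4  0.2  5.3] j7 -0.41
shift before turn [-6.49  6.01  0.2 ]
turn [ 4.00e-03 -1.00e-03 -1.57e+00] shift after turn [-6.02 -6.49  0.21]
```

Emit:
{"fn": "servo_tool", "kwargs": {
  "motion": [
    [0.6,0,0,-1,0,0,0],
    [0.6,0,0,-2,0,0,0],
    [0.6,0,0,-2,0,0,-0.1],
    [0.6,0,0,0,0,0,-0.14],
    [0.6,0,0,0,0,0,-0.14],
    [0.6,0,0,0,0,0,-0.14],
    [0.6,0,0,0,0,0,-0.14],
    [0.6,0,0,0,0,0,-0.14],
    [0.6,0,0,0,0,0,-0.14],
    [0.6,0,0,0,0,0,-0.14]
  ]
}}

```text
clock: 23.3
tcp_pos: [0.4516, -0.0141, 0.113]
tcp_rot: [0.001, 0.552, 0.834, 0.001]
wrist_force: [0.6, 0.1, -1.8]
gripper_width: 0.642
```

Emit:
{"fn": "servo_tool", "kwargs": {
  "motion": [
    [0.6,0,0,0,0,0,-0.14],
    [0.6,0,0,0,0,0,-0.14],
    [0.6,0,0,0,0,0,-0.14],
    [0.6,0,0,0,0,0,-0.08],
    [0.6,0,0,0,0,0,0]
  ]
}}

```text
clock: 23.8
tcp_pos: [0.4516, -0.0142, 0.1129]
tcp_rot: [0.001, 0.332, 0.943, 0.001]
wrist_force: [0.3, -0.8, -0.8]
gripper_width: 0.654
```

```bash
python3 - <<'E'
from h import *
go(.4575,-.102,.063,.885)
p,d=viewer.get_image('wrist'); cv2.imwrite('pics/w13.png',p[:,:,::-1])
E
```

```text
clk 23.8 tcp [ 0.4516 -0.0142  0.1129] th 0.895 w 0.654 F [ 0.3 -0.8 -0.8] j7 0.96
shift before turn [-5.95 -6.49  4.99]
turn [0.003 0.002 0.01 ] shift after turn [-6.02 -6.42  4.99]
```

View pics/w13.png

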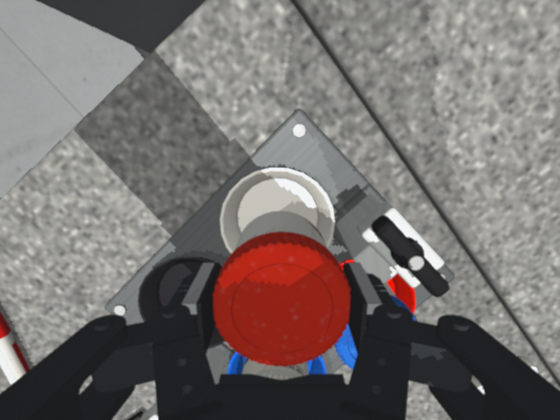

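Emit:
{"fn": "servo_tool", "kwargs": {
  "motion": [
    [0.6,-1.9,-2.1,0,0.003,0.002,0.01],
    [0.6,-2.05,-2.2,0,0,0,0],
    [0.6,-2.05,-2.15,0,0,0,0],
    [0.6,0,0,1,0,0,0],
    [0.6,0,0,1.5,0,0,0],
    [0.6,0,0,0,0,0,0],
    [0.6,0,0,0,0,0,0]
  ]
}}

```text
clock: 24.55
tcp_pos: [0.4572, -0.1014, 0.0874]
tcp_rot: [-0.001, 0.336, 0.942, -0.0]
wrist_force: [0.3, -0.7, -1.0]
gripper_width: 0.652
```

```bash
python3 - <<'E'
from h import *
go(.4575,-.102,.063,.885)
E
```

```text
clk 24.55 tcp [ 0.4572 -0.1014  0.0874] th 0.885 w 0.652 F [ 0.3 -0.7 -1. ] j7 1.2
shift before turn [-0.07 -0.02  2.44]
turn [-0.001 -0.001 -0.   ] shift after turn [-0.06 -0.03  2.44]
```

Emit:
{"fn": "servo_tool", "kwargs": {
  "motion": [
    [0.6,-0.06,0,0.8,0,0,0],
    [0.6,0,0,0.8,0,0,0],
    [0.6,0,0,0.5,0,0,0],
    [0.6,0,0,0.25,0,0,0],
    [0.6,0,0,0.1,0,0,0],
    [0.6,0,0,0,0,0,0]
  ]
}}

```text
clock: 25.15
tcp_pos: [0.4578, -0.1024, 0.0633]
tcp_rot: [-0.001, 0.336, 0.942, -0.0]
wrist_force: [-0.3, 0.0, 1.3]
gripper_width: 0.649
```

```bash
python3 - <<'E'
from h import *
go(.4575,-.102,.063,.885)
E
```

```text
clk 25.15 tcp [ 0.4578 -0.1024  0.0633] th 0.885 w 0.649 F [-0.3  0.   1.3] j7 1.23
shift before turn [0.05 0.01 0.03]
turn [-0.001 -0.001 -0.   ] shift after turn [0.05 0.01 0.03]
```

Emit:
{"fn": "servo_tool", "kwargs": {
  "motion": [
    [0.3,0,0,0,0,0,0],
    [0.1,0,0,0,0,0,0],
    [0.1,0,0,-1.5,0,0,0],
    [0.1,0,0,-2.5,0,0,0],
    [0.1,0,0,-2,0,0,0.1],
    [0.1,0,0,0,0,0,0.14],
    [0.1,0,0,0,0,0,0.14],
    [0.1,0,0,0,0,0,0.14],
    [0.1,0,0,0,0,0,0.14],
    [0.1,0,0,0,0,0,0.14]
  ]
}}

```text
clock: 26.15
tcp_pos: [0.4581, -0.1022, 0.1231]
tcp_rot: [0.0, 0.678, 0.735, -0.0]
wrist_force: [-0.4, -0.7, -0.4]
gripper_width: 0.902
```

Emit:
{"fn": "servo_tool", "kwargs": {
  "motion": [
    [0.1,0,0,0,0,0,0.14],
    [0.1,0,0,0,0,0,0.14],
    [0.1,0,0,0,0,0,0.14],
    [0.1,0,0,0,0,0,0.14],
    [0.1,0,0,0,0,0,0.14],
    [0.1,0,0,0,0,0,0.07],
    [0.1,2.1,2,0,0,0,0],
    [0.1,2.1,2,0,0,0,0],
    [0.1,2.1,2,0,0,0,0],
    [0.1,0,0,0,0,0,0]
  ]
}}

```text
clock: 27.15
tcp_pos: [0.5485, -0.0901, 0.1232]
tcp_rot: [0.001, 0.903, 0.43, 0.001]
wrist_force: [-0.2, -0.8, 0.4]
gripper_width: 0.901
```

```bash
python3 - <<'E'
from h import *
go(.5437,-.0922,.063,-.685)
p,d=viewer.get_image('wrist'); cv2.imwrite('pics/w14.png',p[:,:,::-1])
p,d=viewer.get_image('scene'); crop(p,240,190,420,325,4.4,'pics/s14.png')
E
```

```text
clk 27.15 tcp [ 0.5485 -0.0901  0.1232] th -0.681 w 0.901 F [-0.2 -0.8  0.4] j7 -0.26
shift before turn [-0.47 -0.26  6.02]
turn [ 0.004 -0.001  0.004] shift after turn [-0.47 -0.24  6.02]
```

View pics/w14.png

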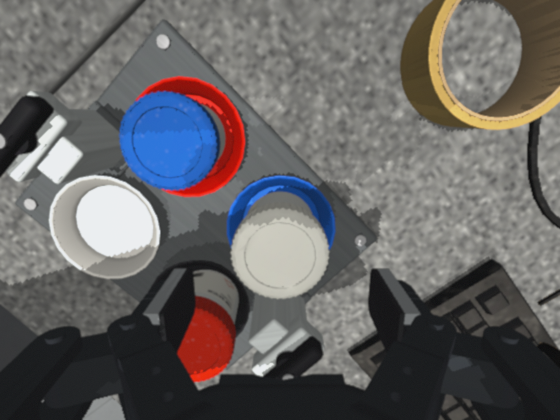

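View pics/s14.png

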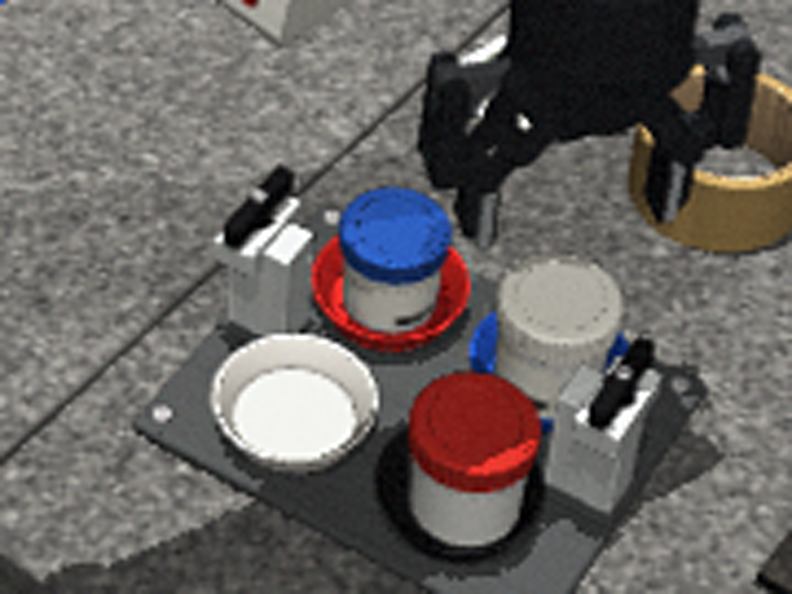

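```bash
python3 - <<'E'
from h import *
go(.5437,-.0922,.063,-.685)
print(ray_z('wrist',280,253,.073),ray_z('wrist',206,346,.073),ray_z('wrist',169,139,.066))
E
```

```text
clk 27.25 tcp [ 0.5442 -0.0914  0.1227] th -0.684 w 0.897 F [-0.4  0.5  0.2] j7 -0.26
shift before turn [-0.08  0.02  5.97]
turn [-0.001  0.002  0.001] shift after turn [-0.09  0.01  5.97]
[ 0.54104829 -0.09363082  0.073     ] [ 0.46518856 -0.11308025  0.073     ] [ 0.53487251 -0.00676289  0.066     ]
```

Emit:
{"fn": "servo_tool", "kwargs": {
  "motion": [
    [0.1,-0.1,-0.05,1,0,0,0],
    [0.1,0,0,1.5,0,0,0],
    [0.1,0,0,1.5,0,0,0],
    [0.1,0,0,1.2,0,0,0],
    [0.1,0,0,0.8,0,0,0],
    [0.1,0,0,0,0,0,0],
    [0.1,0,0,0,0,0,0]
  ]
}}

```text
clock: 27.95
tcp_pos: [0.5433, -0.0921, 0.0629]
tcp_rot: [0.0, 0.904, 0.429, -0.0]
wrist_force: [0.3, -0.1, -0.2]
gripper_width: 0.9
```

```bash
python3 - <<'E'
from h import *
go(.543,-.0925,.063,-.685)
p,d=viewer.get_image('wrist'); cv2.imwrite('pics/w15.png',p[:,:,::-1])
E
```

```text
clk 27.95 tcp [ 0.5433 -0.0921  0.0629] th -0.685 w 0.9 F [ 0.3 -0.1 -0.2] j7 -0.19
shift before turn [-0.05  0.   -0.01]
turn [-0.     0.001 -0.   ] shift after turn [-0.05  0.   -0.01]
```

View pics/w15.png

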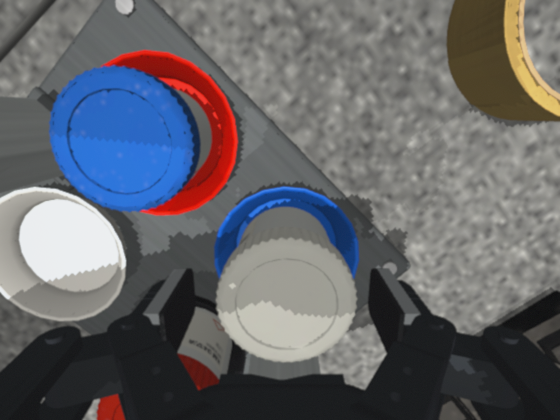

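Emit:
{"fn": "servo_tool", "kwargs": {
  "motion": [
    [0.3,0,0.05,0,0,0,0],
    [0.6,0,0,0,0,0,0],
    [0.6,0,0,0,0,0,0],
    [0.6,0,0,0,0,0,0],
    [0.6,0,0,-1,0,0,0],
    [0.6,0,0,-2.5,0,0,0],
    [0.6,0,0,-3,0,0,0],
    [0.6,0,0,-1.5,0,0,0],
    [0.6,0,0,0,0,0,0],
    [0.6,0,0,0,0,0,0]
  ]
}}

```text
clock: 29.0
tcp_pos: [0.5431, -0.0917, 0.1424]
tcp_rot: [-0.0, 0.903, 0.429, -0.001]
wrist_force: [0.3, -0.5, -1.0]
gripper_width: 0.651
```

```bash
python3 - <<'E'
from h import *
go(.4485,-.015,.063,-.685)
p,d=viewer.get_image('scene'); crop(p,240,190,420,325,4.4,'pics/s16.png')
E
```

```text
clk 29.0 tcp [ 0.5431 -0.0917  0.1424] th -0.685 w 0.651 F [ 0.3 -0.5 -1. ] j7 -0.27
shift before turn [ -0.03 -12.17   7.96]
turn [-0.001  0.001  0.   ] shift after turn [ -0.04 -12.18   7.94]
```

View pics/s16.png

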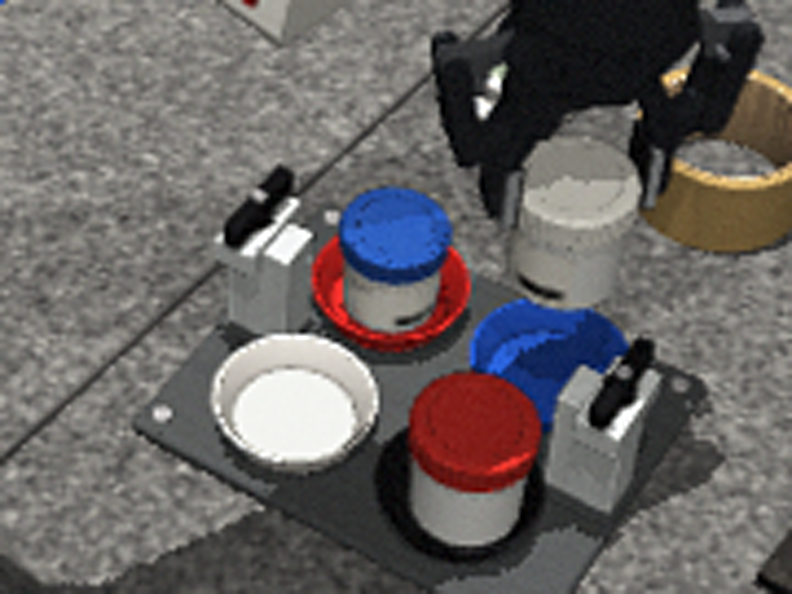

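Emit:
{"fn": "servo_tool", "kwargs": {
  "motion": [
    [0.6,0,-1.5,0,0,0,0],
    [0.6,0,-3.2,0,0,0,0],
    [0.6,0,-3.2,0,0,0,0],
    [0.6,0,-2.8,0,0,0,0],
    [0.6,0,-1.47,0,0,0,0],
    [0.6,0,0,1.5,0,0,0],
    [0.6,0,0,2,0,0,0],
    [0.6,0,0,1.5,0,0,0],
    [0.6,0,0,0,0,0,0],
    [0.6,0,0,0,0,0,0]
  ]
}}

```text
clock: 30.05
tcp_pos: [0.4486, -0.0155, 0.0924]
tcp_rot: [-0.0, 0.904, 0.428, -0.002]
wrist_force: [0.4, -0.7, -0.4]
gripper_width: 0.656
```

```bash
python3 - <<'E'
from h import *
go(.4485,-.015,.063,-.685)
E
```

```text
clk 30.05 tcp [ 0.4486 -0.0155  0.0924] th -0.685 w 0.656 F [ 0.4 -0.7 -0.4] j7 -0.44
shift before turn [ 0.04 -0.04  2.94]
turn [-0.001  0.003 -0.   ] shift after turn [ 0.03 -0.04  2.94]
```

Emit:
{"fn": "servo_tool", "kwargs": {
  "motion": [
    [0.6,0.03,-0.04,1,0,0.003,0],
    [0.6,0,0,1,0,0,0],
    [0.6,0,0,0.5,0,0,0],
    [0.6,0,0,0.25,0,0,0],
    [0.6,0,0,0.15,0,0,0],
    [0.6,0,0,0,0,0,0]
  ]
}}

```text
clock: 30.65
tcp_pos: [0.4495, -0.0147, 0.0641]
tcp_rot: [-0.001, 0.904, 0.429, 0.001]
wrist_force: [-0.8, -0.0, -0.4]
gripper_width: 0.654
```

```bash
python3 - <<'E'
from h import *
go(.4485,-.015,.063,-.685)
E
```

```text
clk 30.65 tcp [ 0.4495 -0.0147  0.0641] th -0.685 w 0.654 F [-0.8 -0.  -0.4] j7 -0.38
shift before turn [-0.08 -0.06  0.11]
turn [-0.    -0.003  0.   ] shift after turn [-0.08 -0.06  0.11]
```

Emit:
{"fn": "servo_tool", "kwargs": {
  "motion": [
    [0.6,-0.05,-0.03,0.12,0,0,0],
    [0.6,0,0,0,0,0,0],
    [0.3,0,0,0,0,0,0],
    [0.1,0,0,0,0,0,0],
    [0.1,0,0,-1.5,0,0,0],
    [0.1,0,0,-2.5,0,0,0],
    [0.1,0,0,-2,0,0,-0.1],
    [0.1,0,0,0,0,0,-0.14],
    [0.1,0,0,0,0,0,-0.14],
    [0.1,0,0,0,0,0,-0.14]
  ]
}}

```text
clock: 31.65
tcp_pos: [0.4486, -0.0149, 0.1229]
tcp_rot: [-0.0, 0.761, 0.649, 0.001]
wrist_force: [-0.0, 0.3, 0.2]
gripper_width: 0.9
```

Emit:
{"fn": "servo_tool", "kwargs": {
  "motion": [
    [0.1,0,0,0,0,0,-0.14],
    [0.1,0,0,0,0,0,-0.14],
    [0.1,0,0,0,0,0,-0.14],
    [0.1,0,0,0,0,0,-0.14],
    [0.1,0,0,0,0,0,-0.14],
    [0.1,0,0,0,0,0,-0.14],
    [0.1,0,0,0,0,0,-0.14],
    [0.1,0,0,0,0,0,-0.07],
    [0.1,-2.1,2.1,0,0,0,0],
    [0.1,-2,2,0,0,0,0]
  ]
}}

```text
clock: 32.65
tcp_pos: [0.5066, -0.0092, 0.1228]
tcp_rot: [0.0, 0.336, 0.942, 0.001]
wrist_force: [0.1, 0.2, 0.4]
gripper_width: 0.901
```

Emit:
{"fn": "servo_tool", "kwargs": {
  "motion": [
    [0.1,-2.05,2.1,0,0,0,0],
    [0.1,0,0,0,0,0,0],
    [0.1,0,0,0,0,0,0]
  ]
}}

```text
clock: 32.95
tcp_pos: [0.5352, -0.0061, 0.1225]
tcp_rot: [-0.0, 0.336, 0.942, 0.001]
wrist_force: [-0.2, -0.3, 0.6]
gripper_width: 0.902
```

```bash
python3 - <<'E'
from h import *
go(.5358,-.0058,.0585,.885)
p,d=viewer.get_image('wrist'); cv2.imwrite('pics/w17.png',p[:,:,::-1])
E
```

```text
clk 32.95 tcp [ 0.5352 -0.0061  0.1225] th 0.885 w 0.902 F [-0.2 -0.3  0.6] j7 1.01
shift before turn [-0.03  0.06  6.4 ]
turn [ 0.001 -0.001  0.   ] shift after turn [-0.03  0.07  6.4 ]
```

View pics/w17.png

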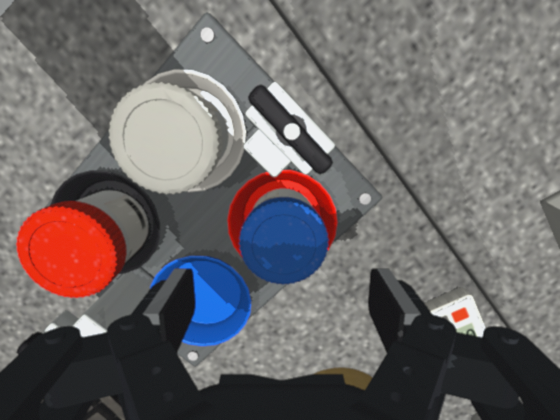

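Emit:
{"fn": "servo_tool", "kwargs": {
  "motion": [
    [0.1,-0.03,0.06,1.2,0,0,0],
    [0.1,0,0,1.7,0,0,0],
    [0.1,0,0,1.7,0,0,0],
    [0.1,0,0,1.3,0,0,0],
    [0.1,0,0,0.75,0,0,0],
    [0.1,0,0,0,0,0,0],
    [0.1,0,0,0,0,0,0]
  ]
}}

```text
clock: 33.7
tcp_pos: [0.5364, -0.0057, 0.0567]
tcp_rot: [0.0, 0.336, 0.942, 0.001]
wrist_force: [-0.3, -0.1, -0.8]
gripper_width: 0.899
```

```bash
python3 - <<'E'
from h import *
go(.5358,-.0058,.056,.885)
p,d=viewer.get_image('wrist'); cv2.imwrite('pics/w18.png',p[:,:,::-1])
E
```

```text
clk 33.7 tcp [ 0.5364 -0.0057  0.0567] th 0.885 w 0.899 F [-0.3 -0.1 -0.8] j7 1.07
shift before turn [ 0.04 -0.05  0.07]
turn [ 0.003  0.    -0.   ] shift after turn [ 0.04 -0.05  0.07]
```

View pics/w18.png

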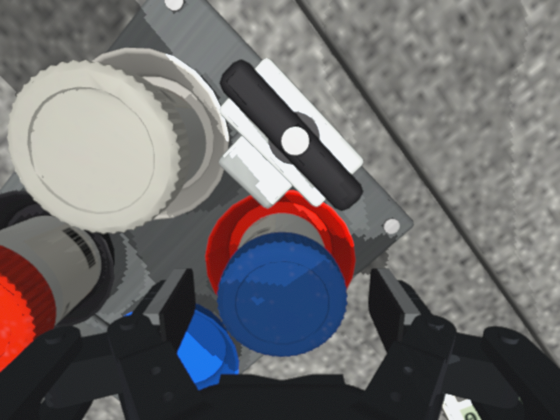

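Emit:
{"fn": "servo_tool", "kwargs": {
  "motion": [
    [0.3,0,0,0,0,0,0],
    [0.6,0,0,0,0,0,0],
    [0.6,0,0,0,0,0,0],
    [0.6,0,0,0,0,0,0],
    [0.6,0,0,-1,0,0,0],
    [0.6,0,0,-2,0,0,0],
    [0.6,0,0,-2.5,0,0,0.1],
    [0.6,0,0,0,0,0,0.14],
    [0.6,0,0,0,0,0,0.14],
    [0.6,0,0,0,0,0,0.14]
  ]
}}

```text
clock: 34.75
tcp_pos: [0.5362, -0.0055, 0.1122]
tcp_rot: [0.0, 0.569, 0.822, 0.002]
wrist_force: [-0.2, -0.5, -1.0]
gripper_width: 0.599
```

Emit:
{"fn": "servo_tool", "kwargs": {
  "motion": [
    [0.6,0,0,0,0,0,0.14],
    [0.6,0,0,0,0,0,0.14],
    [0.6,0,0,0,0,0,0.14],
    [0.6,0,0,0,0,0,0.14],
    [0.6,0,0,0,0,0,0.14],
    [0.6,0,0,0,0,0,0.14],
    [0.6,0,0,0,0,0,0.14],
    [0.6,0,0,0,0,0,0.07],
    [0.6,0,0,0,0,0,0]
  ]
}}

```text
clock: 35.65
tcp_pos: [0.536, -0.0054, 0.1117]
tcp_rot: [-0.001, 0.903, 0.429, 0.001]
wrist_force: [0.7, -0.8, -0.4]
gripper_width: 0.598
```

```bash
python3 - <<'E'
from h import *
go(.545,-.0942,.0565,-.685)
p,d=viewer.get_image('scene'); crop(p,240,190,420,325,4.4,'pics/s18.png')
E
```

```text
clk 35.65 tcp [ 0.536  -0.0054  0.1117] th -0.684 w 0.598 F [ 0.7 -0.8 -0.4] j7 -0.33
shift before turn [-6.33  6.31  5.5 ]
turn [-0.    -0.002  0.001] shift after turn [-6.31  6.31  5.52]
```

View pics/s18.png

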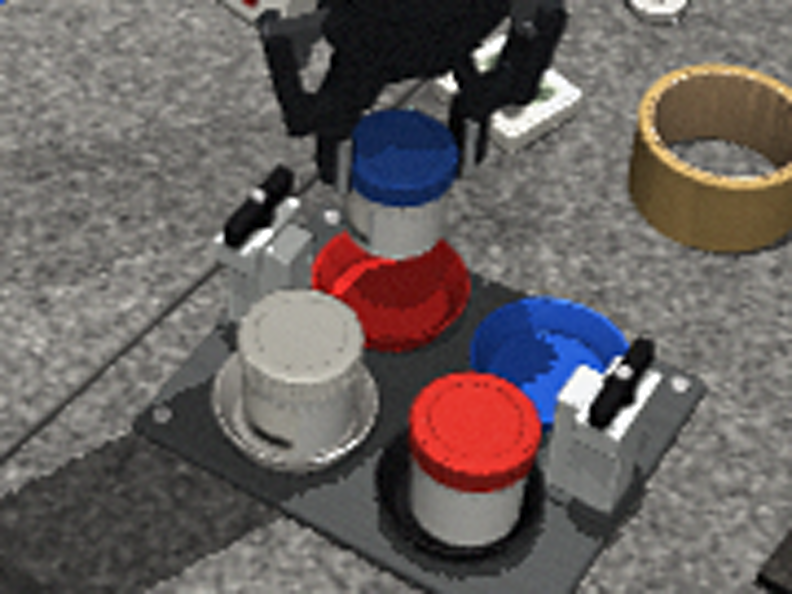

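Emit:
{"fn": "servo_tool", "kwargs": {
  "motion": [
    [0.6,-1.2,1.2,0,0,0,0],
    [0.6,-2,2,0,0,0,0],
    [0.6,-2,2,0,0,0,0],
    [0.6,-1.12,1.11,0,0,0,0],
    [0.6,0,0,1.2,0,0,0],
    [0.6,0,0,1.3,0,0,0],
    [0.6,0,0,0,0,0,0],
    [0.6,0,0,0,0,0,0]
  ]
}}

```text
clock: 36.5
tcp_pos: [0.5445, -0.0929, 0.0853]
tcp_rot: [-0.001, 0.903, 0.43, 0.0]
wrist_force: [-0.8, 0.2, -0.4]
gripper_width: 0.6
```

```bash
python3 - <<'E'
from h import *
go(.545,-.0942,.0567,-.685)
E
```

```text
clk 36.5 tcp [ 0.5445 -0.0929  0.0853] th -0.683 w 0.6 F [-0.8  0.2 -0.4] j7 -0.13
shift before turn [-0.07  0.13  2.86]
turn [-0.002 -0.001  0.002] shift after turn [-0.07  0.12  2.86]
```

Emit:
{"fn": "servo_tool", "kwargs": {
  "motion": [
    [0.6,-0.07,0.12,1,0,0,0],
    [0.6,0,0,1,0,0,0],
    [0.6,0,0,0.5,0,0,0],
    [0.6,0,0,0.25,0,0,0],
    [0.6,0,0,0.1,0,0,0],
    [0.6,0,0,0,0,0,0]
  ]
}}

```text
clock: 37.1
tcp_pos: [0.5456, -0.0958, 0.0578]
tcp_rot: [-0.001, 0.904, 0.429, 0.001]
wrist_force: [-0.6, -0.4, -0.8]
gripper_width: 0.602
```

```bash
python3 - <<'E'
from h import *
go(.545,-.0942,.0567,-.685)
E
```

```text
clk 37.1 tcp [ 0.5456 -0.0958  0.0578] th -0.685 w 0.602 F [-0.6 -0.4 -0.8] j7 -0.1
shift before turn [ 0.08 -0.15  0.11]
turn [-0.    -0.002 -0.   ] shift after turn [ 0.08 -0.15  0.11]
```

Emit:
{"fn": "servo_tool", "kwargs": {
  "motion": [
    [0.6,0.06,-0.1,0,0,0,0],
    [0.6,0,0,0.13,0,0,0],
    [0.6,0,0,0,0,0,0],
    [0.3,0,0,0,0,0,0],
    [0.1,0,0,0,0,0,0],
    [0.1,0,0,-1.5,0,0,0],
    [0.1,0,0,-2.5,0,0,0],
    [0.1,0,0,-2.5,0,0,-0.1],
    [0.1,0,0,0,0,0,-0.14],
    [0.1,0,0,0,0,0,-0.14]
  ]
}}

```text
clock: 38.1
tcp_pos: [0.546, -0.0951, 0.1235]
tcp_rot: [0.001, 0.805, 0.594, 0.002]
wrist_force: [-0.0, 0.5, -0.4]
gripper_width: 0.904
```

Emit:
{"fn": "servo_tool", "kwargs": {
  "motion": [
    [0.1,0,0,0,0,0,-0.14],
    [0.1,0,0,0,0,0,-0.14],
    [0.1,0,0,0,0,0,-0.14],
    [0.1,0,0,0,0,0,-0.14],
    [0.1,0,0,0,0,0,-0.14],
    [0.1,0,0,0,0,0,-0.14],
    [0.1,0,0,0,0,0,-0.14],
    [0.1,0,0,0,0,0,-0.14],
    [0.1,0,0,0,0,0,-0.07],
    [0.1,2.1,-2.05,0,0,0,0]
  ]
}}

```text
clock: 39.1
tcp_pos: [0.5194, -0.0972, 0.123]
tcp_rot: [0.003, 0.335, 0.942, 0.001]
wrist_force: [-1.0, 0.1, 0.7]
gripper_width: 0.898
```

Emit:
{"fn": "servo_tool", "kwargs": {
  "motion": [
    [0.1,2.1,-2.05,0,0,0,0],
    [0.1,2.1,-2.05,0,0,0,0],
    [0.1,0,0,0,0,0,0],
    [0.1,0,0,0,0,0,0]
  ]
}}

```text
clock: 39.5
tcp_pos: [0.4577, -0.1027, 0.1223]
tcp_rot: [0.001, 0.337, 0.942, 0.002]
wrist_force: [0.4, 0.0, -0.0]
gripper_width: 0.901
```

```bash
python3 - <<'E'
from h import *
go(.4577,-.1024,.0632,.885)
p,d=viewer.get_image('wrist'); cv2.imwrite('pics/w19.png',p[:,:,::-1])
p,d=viewer.get_image('scene'); crop(p,240,190,420,325,4.4,'pics/s19.png')
E
```

```text
clk 39.5 tcp [ 0.4577 -0.1027  0.1223] th 0.884 w 0.901 F [ 0.4  0.  -0. ] j7 1.18
shift before turn [0.03 0.   5.91]
turn [ 0.004  0.001 -0.001] shift after turn [0.02 0.02 5.91]
```

View pics/w19.png

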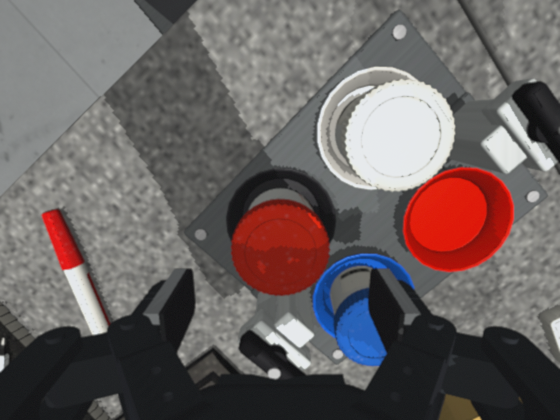

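View pics/s19.png

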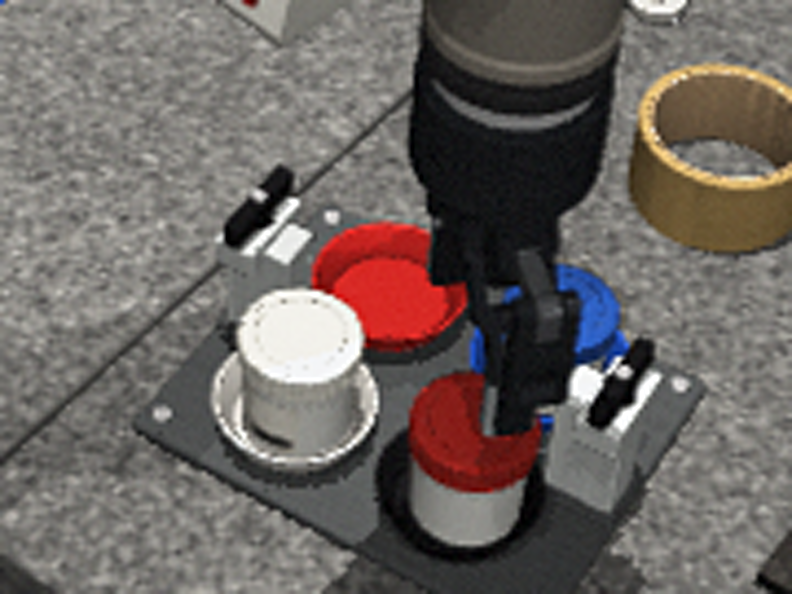

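Emit:
{"fn": "servo_tool", "kwargs": {
  "motion": [
    [0.1,0.02,0.02,1,0.003,0,0],
    [0.1,0,0,1.5,0,0,0],
    [0.1,0,0,1.5,0,0,0],
    [0.1,0,0,1.2,0,0,0],
    [0.1,0,0,0.7,0,0,0],
    [0.1,0,0,0,0,0,0],
    [0.1,0,0,0,0,0,0]
  ]
}}

```text
clock: 40.3
tcp_pos: [0.4576, -0.1023, 0.0624]
tcp_rot: [-0.0, 0.336, 0.942, -0.0]
wrist_force: [0.3, 0.6, 0.5]
gripper_width: 0.902
```

```bash
python3 - <<'E'
from h import *
go(.4577,-.1024,.0632,.885)
p,d=viewer.get_image('wrist'); cv2.imwrite('pics/w20.png',p[:,:,::-1])
E
```

```text
clk 40.3 tcp [ 0.4576 -0.1023  0.0624] th 0.885 w 0.902 F [0.3 0.6 0.5] j7 1.24
shift before turn [-0.01 -0.   -0.08]
turn [-0.001 -0.    -0.   ] shift after turn [-0.01 -0.   -0.08]
```

View pics/w20.png

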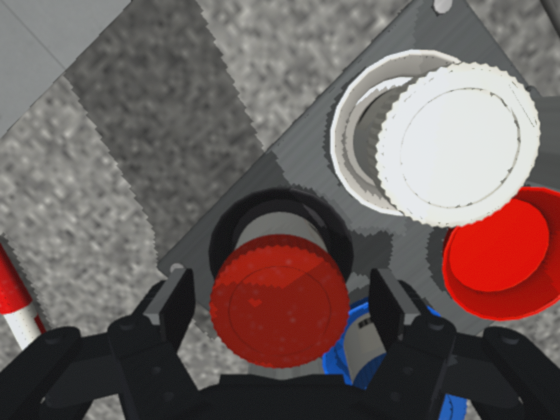

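Emit:
{"fn": "servo_tool", "kwargs": {
  "motion": [
    [0.3,0,0,0,0,0,0],
    [0.6,0,0,0,0,0,0],
    [0.6,0,0,0,0,0,0],
    [0.6,0,0,0,0,0,0],
    [0.6,0,0,-1,0,0,0],
    [0.6,0,0,-2.5,0,0,0],
    [0.6,0,0,-3,0,0,0],
    [0.6,0,0,-1.5,0,0,0],
    [0.6,0,0,0,0,0,0],
    [0.6,0,0,0,0,0,0]
  ]
}}

```text
clock: 41.35
tcp_pos: [0.4571, -0.1018, 0.1423]
tcp_rot: [-0.0, 0.336, 0.942, -0.0]
wrist_force: [0.0, -0.4, -1.0]
gripper_width: 0.65
```

```bash
python3 - <<'E'
from h import *
go(.5362,-.006,.0632,.885)
E
```

```text
clk 41.35 tcp [ 0.4571 -0.1018  0.1423] th 0.885 w 0.65 F [ 0.  -0.4 -1. ] j7 1.15
shift before turn [-0.06 12.43  7.9 ]
turn [-0.    -0.001  0.   ] shift after turn [-0.05 12.43  7.91]
```

Emit:
{"fn": "servo_tool", "kwargs": {
  "motion": [
    [0.6,0,1.5,0,0,0,0],
    [0.6,0,3.2,0,0,0,0],
    [0.6,0,3.2,0,0,0,0],
    [0.6,-0.05,3,0,0,0,0],
    [0.6,0,1.53,0,0,0,0],
    [0.6,0,0,1.5,0,0,0],
    [0.6,0,0,2,0,0,0],
    [0.6,0,0,1.5,0,0,0],
    [0.6,0,0,0,0,0,0],
    [0.6,0,0,0,0,0,0]
  ]
}}

```text
clock: 42.35
tcp_pos: [0.536, -0.0064, 0.0918]
tcp_rot: [-0.001, 0.336, 0.942, -0.001]
wrist_force: [0.7, 0.9, -0.7]
gripper_width: 0.651
```

```bash
python3 - <<'E'
from h import *
go(.5362,-.006,.0626,.885)
E
```

```text
clk 42.35 tcp [ 0.536  -0.0064  0.0918] th 0.885 w 0.651 F [ 0.7  0.9 -0.7] j7 1.02
shift before turn [0.01 0.05 2.92]
turn [-0.002 -0.001 -0.   ] shift after turn [0.01 0.05 2.92]
```

Emit:
{"fn": "servo_tool", "kwargs": {
  "motion": [
    [0.6,0,0.04,1,0,0,0],
    [0.6,0,0,1,0,0,0],
    [0.6,0,0,0.5,0,0,0],
    [0.6,0,0,0.25,0,0,0],
    [0.6,0,0,0.15,0,0,0],
    [0.6,0,0,0,0,0,0]
  ]
}}

```text
clock: 42.95
tcp_pos: [0.5369, -0.0061, 0.0635]
tcp_rot: [-0.0, 0.336, 0.942, -0.0]
wrist_force: [0.1, -0.2, -1.2]
gripper_width: 0.649
```

```bash
python3 - <<'E'
from h import *
go(.5362,-.006,.0626,.885)
E
```

```text
clk 42.95 tcp [ 0.5369 -0.0061  0.0635] th 0.885 w 0.649 F [ 0.1 -0.2 -1.2] j7 1.04
shift before turn [ 0.06 -0.04  0.09]
turn [-0.  0. -0.] shift after turn [ 0.06 -0.04  0.09]
```

Emit:
{"fn": "servo_tool", "kwargs": {
  "motion": [
    [0.6,0.04,-0.03,0.1,0,0,0],
    [0.6,0,0,0,0,0,0],
    [0.3,0,0,0,0,0,0],
    [0.1,0,0,0,0,0,0],
    [0.1,0,0,-1.5,0,0,0],
    [0.1,0,0,-2.5,0,0,0],
    [0.1,0,0,-4,0,0,0],
    [0.1,0,-2,-4,0,0,0],
    [0.1,0,-2.1,-3.5,0,0,0],
    [0.1,0,-2.2,-3,0,0,0]
  ]
}}

```text
clock: 43.95
tcp_pos: [0.4963, -0.055, 0.2491]
tcp_rot: [0.0, 0.336, 0.942, 0.0]
wrist_force: [-0.0, 0.2, -0.9]
gripper_width: 0.905
```

Emit:
{"fn": "servo_tool", "kwargs": {
  "motion": [
    [0.1,0,0,0,0,0,0],
    [0.1,0,0,0,0,0,0]
  ]
}}

```text
clock: 44.15
tcp_pos: [0.4965, -0.0546, 0.2477]
tcp_rot: [0.0, 0.336, 0.942, 0.001]
wrist_force: [-1.3, -0.1, -0.7]
gripper_width: 0.905
```

```bash
python3 - <<'E'
from h import *
go(.497,-.055,.245,.885)
c=cam('wrist'); p,d=viewer.get_image('wrist'); cv2.imwrite('pics/w21.png',cv2.resize(p[:,:,::-1],(784,588))); np.save('pics/w21d.npy',d)
import pickle; pickle.dump(c,open('pics/w21c.pkl','wb'))
p,d=viewer.get_image('scene'); crop(p,240,190,420,325,4.4,'pics/s21.png')
p,d=viewer.get_image('top'); cv2.imwrite('pics/t21.png',p[:,:,::-1])
E
```

```text
clk 44.15 tcp [ 0.4965 -0.0546  0.2477] th 0.884 w 0.905 F [-1.3 -0.1 -0.7] j7 0.99
shift before turn [-0.07 -0.    0.27]
turn [ 0.001  0.    -0.001] shift after turn [-0.07 -0.    0.27]
```

View pics/w21.png

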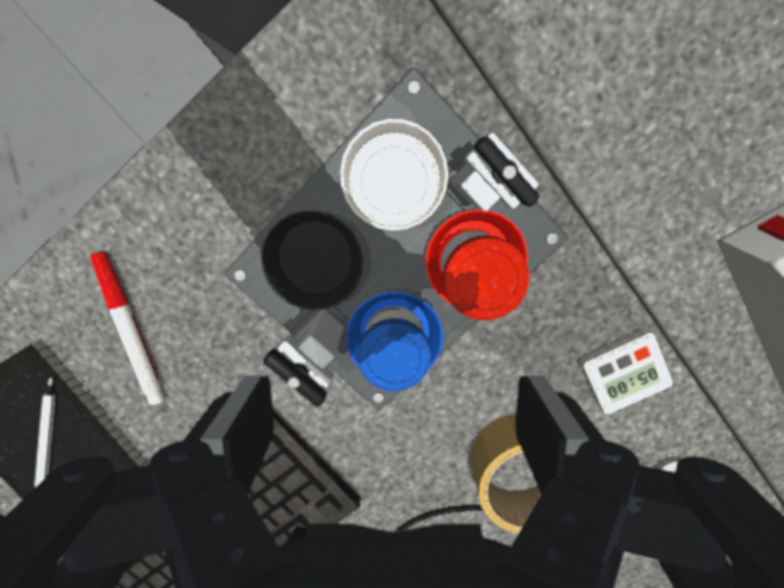

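View pics/s21.png

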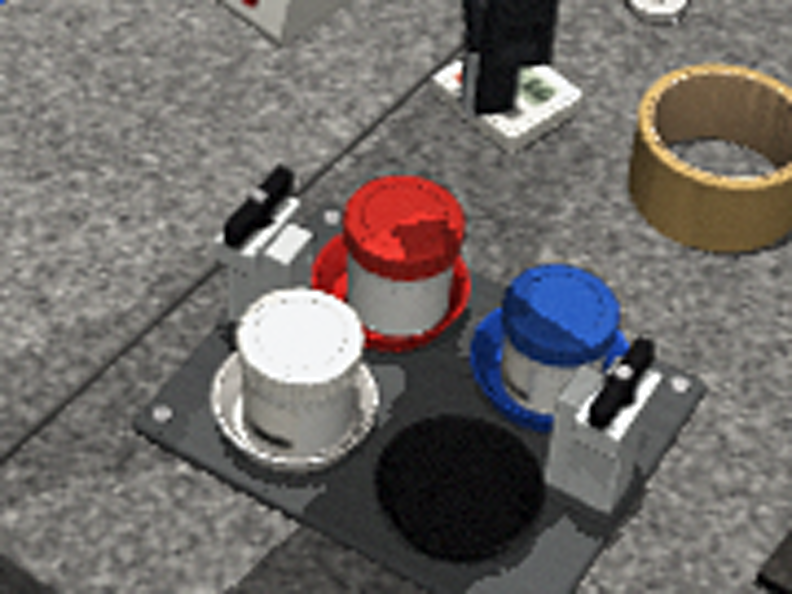

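View pics/t21.png

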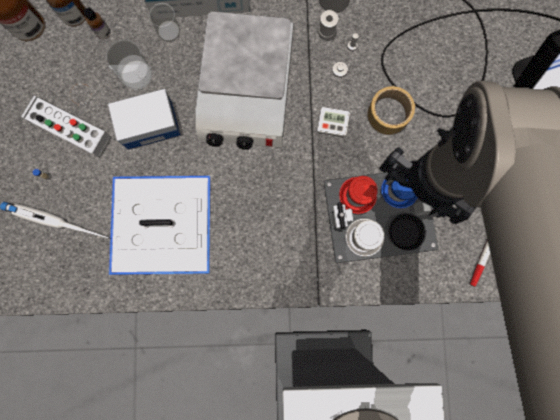

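```bash
python3 - <<'E'
from h import *
import pickle; c=pickle.load(open('pics/w21c.pkl','rb')); d=np.load('pics/w21d.npy')
for n,U,V in [('white',394,176),('red',487,276),('blue',392,352)]:
    P=[]
    for a in range(-14,15,2):
        for b in range(-14,15,2):
            u,v=int(U/1.4)+a,int(V/1.4)+b; P.append(dep('w',u,v,d[v,u],c))
    P=np.array(P); A=np.c_[P[:,:2]-P[:,:2].mean(0),np.ones(len(P))]; s=np.linalg.lstsq(A,P[:,2],rcond=None)[0]
    print(n,'centre',np.round(ray_z('w',(U+.5)/1.4-.5,(V+.5)/1.4-.5,.073 if n!='blue' else .066,c)[:2],4),'z',round(np.median(P[:,2]),4),'tilt',np.round(s[:2],3))
print(r.observe()['gripper_width'])
E
```

```text
white centre [ 0.4473 -0.0145] z 0.072 tilt [-0.    -0.002]
red centre [ 0.5359 -0.0074] z 0.072 tilt [ 0.001 -0.003]
blue centre [ 0.5402 -0.0925] z 0.0652 tilt [-0.018  0.012]
0.9008478316232258
```

```bash
python3 - <<'E'
from h import *
c=cam('wrist'); p,d=viewer.get_image('wrist'); crop(p,230,190,340,300,5.4,'pics/w22.png')
v,u=np.mgrid[0:420,0:560]; K,R,t=c
ok=d>0
X=(np.stack([(u-K[0,2])/K[0,0]*d,(v-K[1,2])/K[1,1]*d,d],-1)-t)@R
for n,x,y,z in [('white',.448,-.015,.073),('red',.536,-.006,.073),('blue',.543,-.093,.066)]:
    m=ok&(np.hypot(X[...,0]-x,X[...,1]-y)<.036)&(abs(X[...,2]-z)<.006)
    Q=X[m]; (cx,cy),rad=cv2.minEnclosingCircle(Q[:,:2].astype(np.float32))
    i=np.hypot(Q[:,0]-cx,Q[:,1]-cy)<.024; Q2=Q[i]; A=np.c_[Q2[:,:2]-[cx,cy],np.ones(len(Q2))]; s=np.linalg.lstsq(A,Q2[:,2],rcond=None)[0]
    print(n,m.sum(),round(cx,4),round(cy,4),round(rad,4),np.round(s,4),'resid',round(float(np.std(Q2[:,2]-A@s)),4))
E
```

```text
white 3395 0.4495 -0.0161 0.0288 [-0.0001 -0.0006  0.0722] resid 0.0008
red 2887 0.5385 -0.0091 0.0289 [0.     0.0016 0.0723] resid 0.0008
blue 2091 0.5449 -0.0944 0.027 [0.0004 0.0008 0.0654] resid 0.0008
```

View pics/w22.png

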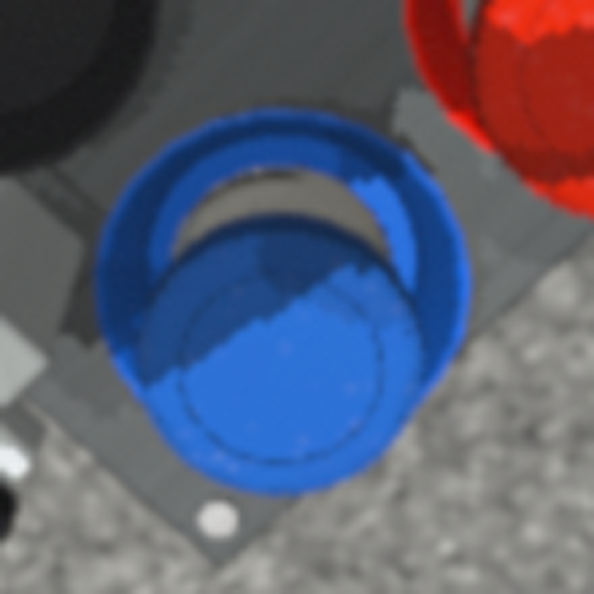

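```bash
python3 - <<'E'
from h import *
s=r.observe(); print(s['clock'],np.round(s['wrist_force'],1)); print(r.finish_job())
E
```

```text
44.35 [ 0.3 -0.1  0.3]
the job is handed in; nothing more can be done
None
```

The job is done and handed in at about 44 s. I turned both buttons parallel to the plate's edge and laid the plate flat, handle up, on the pad. Then I moved the jars: red to the spare well, white to white, blue to blue, and red from the spare to red.

- **Jars:** in the last pictures each jar stands in the well of its lid's colour and the spare is empty. By depth the lids are level and within 1 mm of their fully seated height. The lid centres are within about 3 mm of the well centres, red being the furthest off.
- **Plate:** in the top view it lies square on the pad, about 3 mm from its middle or less. The holes put it 3 mm off in y, while the handle put it on centre.
- **Robot:** the gripper is open, clear above the carrier and touching nothing.

One check disagreed. A first rough fit showed the blue lid tilted by about 0.02 rad and 5 mm off centre. A full-lid fit from a fresh picture showed it level and centred, so I left it.

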